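# Fill the glass vase with drainage pebbles through the funnel

## Task

Lift the lid off the funnel by its knob and lay it down, not dropping it, fully on the cork mat. Then take the scoops that hold pebbles by their handles and pour all the pebbles through the funnel, so that every one ends up inside the glass vase; every scoop must stand upright on the white foam board afterwards. Last, put the lid back flat and centred on the funnel, and leave the other pots where they stand.

Things in the scene. Friction and masses are not known exactly. Their poses are not given: they have to be found in the camera images.
- lid: the flat round terracotta lid that was left lying on the funnel and closes its mouth: a disc 148 mm across, 8 mm thick at its edge and 12 mm at the middle, with an upright round knob 28 mm across (over z 28 to 42 mm; a neck 22 mm across below it down to z 13 mm). Origin at the centre of its underside, z up through the knob
- mat: the square cork mat, 200 x 200 x 5 mm, fixed, on one side of the station (left or right). Origin at the centre of its underside; sides along its x and y
- board: the white foam board that the scoops stand on, fixed, 300 mm (its x) by 360 mm (its y), 12 mm thick. Origin at the centre of its underside, so its top is at z 12 mm; it is on the other side of the station from the cork mat
- station: fixed filling station, origin under the vase's centre: wooden base 170 x 110 x 12 mm; clear glass tube vase (60 mm outside, 54 inside, inner floor z 17, mouth z 100 mm); over it a wide white funnel (140 mm across at its top, z 165 mm; walls 3 mm; cone down to z 108 mm; outlet 43 mm across, ends in the vase's mouth); a post 14 mm thick at x +85 mm, up to z 125 mm
- funnel_rim (a point): centre of the funnel's open top, level with its rim (165 mm above the table)
- vase_floor (a point): centre of the vase's inner floor (17 mm above the table)
- scoop0: steel hand scoop, 102 mm long (x), 72 wide (y), open in front (+x) and on top: walls 40 mm high, floor rising 8 degrees to the front lip at x 50, z 20 mm. Wooden bar handle lengthwise above it on a post at the back: bar 12 mm wide (y), 20 high, centre line z 80 mm, x -55 to +30 mm. Origin: centre of the flat underside, z up. 0.14 kg, balances near x -10 mm
- scoop1: steel hand scoop, 102 mm long (x), 72 wide (y), open in front (+x) and on top: walls 40 mm high, floor rising 8 degrees to the front lip at x 50, z 20 mm. Wooden bar handle lengthwise above it on a post at the back: bar 12 mm wide (y), 20 high, centre line z 80 mm, x -55 to +30 mm. Origin: centre of the flat underside, z up. 0.14 kg, balances near x -10 mm
- scoop2: steel hand scoop, 102 mm long (x), 72 wide (y), open in front (+x) and on top: walls 40 mm high, floor rising 8 degrees to the front lip at x 50, z 20 mm. Wooden bar handle lengthwise above it on a post at the back: bar 12 mm wide (y), 20 high, centre line z 80 mm, x -55 to +30 mm. Origin: centre of the flat underside, z up. 0.14 kg, balances near x -10 mm
- pebble0a: a chunky terracotta drainage pebble, a stubby rounded piece 18 mm thick and 22 mm long, origin at its centre; lies at the start in one of the scoops. May be absent
- pebble0b: a chunky terracotta drainage pebble, a stubby rounded piece 18 mm thick and 22 mm long, origin at its centre; lies at the start in one of the scoops. May be absent
- pebble0c: a chunky terracotta drainage pebble, a stubby rounded piece 18 mm thick and 22 mm long, origin at its centre; lies at the start in one of the scoops. May be absent
- pebble1a: a chunky terracotta drainage pebble, a stubby rounded piece 18 mm thick and 22 mm long, origin at its centre; lies at the start in one of the scoops. May be absent
- pebble1b: a chunky terracotta drainage pebble, a stubby rounded piece 18 mm thick and 22 mm long, origin at its centre; lies at the start in one of the scoops. May be absent
- pebble1c: a chunky terracotta drainage pebble, a stubby rounded piece 18 mm thick and 22 mm long, origin at its centre; lies at the start in one of the scoops. May be absent
- pebble2a: a chunky terracotta drainage pebble, a stubby rounded piece 18 mm thick and 22 mm long, origin at its centre; lies at the start in one of the scoops. May be absent
- pebble2b: a chunky terracotta drainage pebble, a stubby rounded piece 18 mm thick and 22 mm long, origin at its centre; lies at the start in one of the scoops. May be absent
- pebble2c: a chunky terracotta drainage pebble, a stubby rounded piece 18 mm thick and 22 mm long, origin at its centre; lies at the start in one of the scoops. May be absent
- pot_round: bystander: round blue glazed pot, about 72 mm across and 55 mm high, origin under its centre
- pot_green: bystander: green glass cup, 64 mm across, 60 mm high, origin under its centre
- pot_tiny: bystander: tiny white pot, 44 mm across, 35 mm high, standing on the foam board near its edge towards the robot, origin under its centre
Things that resemble listed ones, but are neither listed nor needed, are in the scene too. Leave any yellow look-alike of the scoop2 alone.

How it is judged:
On the way, in this order (a step that is already met when the one before it is completed fails the run):
1. the lid lies flat on the cork mat, let go (x of lid in the frame of mat between -0.035 and 0.035 m and y of lid in the frame of mat between -0.035 and 0.035 m and z of lid in the frame of mat below 0.012 m and angle between lid's own z axis and vertical below 0.1 rad and linear speed of lid below 0.03 m/s and contact force between lid and the fingers below 0.1 N), for 0.2 s.
2. a scoop is tipped forward over the funnel (((angle between scoop0's own z axis and vertical above 0.4 rad and horizontal distance between scoop0 and funnel_rim below 0.14 m and height (world z) of scoop0 above 0.15 m) or (angle between scoop1's own z axis and vertical above 0.4 rad and horizontal distance between scoop1 and funnel_rim below 0.14 m and height (world z) of scoop1 above 0.15 m) or (angle between scoop2's own z axis and vertical above 0.4 rad and horizontal distance between scoop2 and funnel_rim below 0.14 m and height (world z) of scoop2 above 0.15 m))), for 0.05 s.
3. all the pebbles are inside the vase (horizontal distance between each of pebble0a, pebble0b, pebble0c, pebble1a, pebble1b, pebble1c, pebble2a, pebble2b, pebble2c and vase_floor below 0.03 m and z of pebble0a in the frame of vase_floor between 0 and 0.085 m and z of pebble0b in the frame of vase_floor between 0 and 0.085 m and z of pebble0c in the frame of vase_floor between 0 and 0.085 m and z of pebble1a in the frame of vase_floor between 0 and 0.085 m and z of pebble1b in the frame of vase_floor between 0 and 0.085 m and z of pebble1c in the frame of vase_floor between 0 and 0.085 m and z of pebble2a in the frame of vase_floor between 0 and 0.085 m and z of pebble2b in the frame of vase_floor between 0 and 0.085 m and z of pebble2c in the frame of vase_floor between 0 and 0.085 m), for 0.2 s.
At the end, for the whole second after the job is handed in: every pebble is inside the vase below its mouth; the lid lies flat on the funnel again with its centre within 15 mm of the funnel's; each scoop stands upright and at rest on the foam board with its centre at least 15 to 20 mm inside the board's edges (all of step 3 and horizontal distance between lid and funnel_rim below 0.015 m and z of lid in the frame of funnel_rim between -0.004 and 0.004 m and angle between lid's own z axis and vertical below 0.06 rad and linear speed of each of lid, scoop0, scoop1, scoop2 below 0.03 m/s and x of scoop0 in the frame of board between -0.13 and 0.13 m and y of scoop0 in the frame of board between -0.165 and 0.165 m and z of scoop0 in the frame of board between 0.005 and 0.02 m and angle between each of scoop0, scoop1, scoop2's own z axis and vertical below 0.1 rad and x of scoop1 in the frame of board between -0.13 and 0.13 m and y of scoop1 in the frame of board between -0.165 and 0.165 m and z of scoop1 in the frame of board between 0.005 and 0.02 m and x of scoop2 in the frame of board between -0.13 and 0.13 m and y of scoop2 in the frame of board between -0.165 and 0.165 m and z of scoop2 in the frame of board between 0.005 and 0.02 m); the robot touches nothing.
It fails at once if the round blue pot is pushed out of its place (more than 30 mm) (distance of pot_round from where it was at the start of the episode above 0.03 m).
It fails at once if the green glass cup is pushed out of its place (more than 30 mm) (distance of pot_green from where it was at the start of the episode above 0.03 m).
It fails at once if the tiny white pot is pushed out of its place (more than 30 mm) (distance of pot_tiny from where it was at the start of the episode above 0.03 m).
It fails at once if the lid or a scoop is let fall: loose from the fingers and faster than a fall of about 50 mm gives (1.0 m/s) ((linear speed of lid above 1 m/s and contact force between lid and the fingers below 0.05 N) or (linear speed of scoop0 above 1 m/s and contact force between scoop0 and the fingers below 0.05 N) or (linear speed of scoop1 above 1 m/s and contact force between scoop1 and the fingers below 0.05 N) or (linear speed of scoop2 above 1 m/s and contact force between scoop2 and the fingers below 0.05 N)).
Of pebble0a, pebble0b, pebble0c, pebble1a, pebble1b, pebble1c, pebble2a, pebble2b, pebble2c only 5 to 9 are there at a start; the rules pass over those that are not, and their reading is None.
At some moment in a run one of lid, scoop0, scoop1, scoop2 may be knocked a few centimetres aside while the robot is not near it.
It also fails if it takes over 208 s, if anything falls off the work surface, if the arm or the gripper's body presses on something with over 40 N, if the wrist force passes 120 N, or if a joint passes its speed limit or range.

## Robot

A 6-joint arm with a two-finger parallel gripper is mounted at the origin on the work surface. World frame = base frame: x ahead of the robot, y to its left, z up, the work surface at z = 0. Lengths are in m, angles in rad, forces in N, time in s.
With the tool pointing down it reaches from about 0.225 to 0.875 m from the base axis. Payload 3.4 kg.
Tool frame: the origin (TCP) lies at the very end of the fingers, on their centre line; the grasp point (between the pads) lies 19 mm behind it (manip.tcp_to_grasp is the distance from the TCP to the grasp point, in m); z points along the fingers, y is the line along which they close (so a half turn about z gives the same grasp; the last joint's range is limited). The gripper opens to 85 mm and grips with 20 to 120 N. Pads are 22 mm wide; open, the fingers measure 114 mm over their backs; the gripper's body (76 mm by 85 mm) begins 54 mm behind the grasp point. The pads swing forward as they close: fully open they stand 13 mm farther back than shut.
Start: joints at [1.053, 0.276, 1.505, -0, 1.361, -0.121], TCP at [0.222, 0.53, 0.231] pointing down, gripper open.
Joint ranges: [-2.89, 2.89], [-0.75, 2.08], [0.22, 2.7], [-1.18, 4.32], [0.11, 2.71], [-2.7, 2.7]. Speed limits (rad/s): [2.57, 2.57, 3.14, 3.14, 3.14, 3.14].

## Interface

Orientations are given as a unit quaternion [w, x, y, z].
In Python, from rig import status, get_image, job, manip gives the robot as it stands.
- The arm moves only by the tool apply_moves, never from a script. Its arguments are lists of equal length, an entry for each row: "xyz": the shift along the tool's x, y, z each as a share of 0.3 m, from -1 to 1, a list of three; "rot": the turn, a rotation vector about the tool's x, y, z each as a share of 60 degrees, from -1 to 1, a list of three; "hand": the opening, from -1 (shut) to 1 (fully open). A call has 1 to 8 rows; each row shifts and turns the commanded pose from where the row before left it, along the tool's axes as they then stand; what a row does not reach is not made up. A row lasts 1/8 s, in which the tool goes at most 62.5 mm and 10.7 degrees, less where a joint would pass 70% of its speed; a pose out of reach is approached as far as the arm can. A call with a number of a shift or a turn outside -1 to 1 is refused whole. A call with a gripper value outside its range is refused whole. The fingers move at their own pace and stop on an object; "force" is the grip in N (left out, the last holds). Time passes only in rows, so rows that do not move let the fingers close. It gives the time, the measured TCP pose, the force, the opening and the grip force at its end, in the units of the state.
- status.get_state(): the state, without advancing time (a new reading comes with each control period).
- get_image(name): name is "scene" or "side" or "wrist"; returns a dict with "pixels" (420x560x3 uint8, red, green, blue), "fovy" (degrees; the focal length in pixels is half the picture's height over the tangent of half this angle, whatever the lens; pixels are square), "cx", "cy" (the principal point, pixels), "dist" ([k1, k2, p1, p2, k3] as OpenCV has them; the pictures are not rectified), "origin" and "orientation" of the camera in the world; the wrist camera has in their place "tool_from_camera" (4x4, takes a point from camera to tool coordinates, whose origin is the TCP and whose axes are the flange's). Camera axes: x right, y down, z forward; pixel columns grow to the right and rows downward; lengths in m; the calibration is good to about 2 mm. A picture is of the moment at which its call begins: read the wrist's pose just before it. There is no depth.
- job.sign_off(): hands the job in; it is judged then, once.
The state is a dict: "clock": time; "qpos": joint angles; "qd": joint speeds; "effort": joint torques, N m; "position": TCP position; "ee_rot": TCP orientation; "contact_force": force on the tool from outside, world axes, zero at the start; "moment": the same for the moment, N m; "width": finger opening in m; "gripper_force": force on a finger pad.
Only numpy, scipy, OpenCV 4.12 (cv2) and the standard library are available. Lean on these libraries where they do the work, as an engineer would, in place of code of your own. Each camera call takes 0.05 s, during which the arm holds its last target. There are 200 camera calls.

## Working session

There is one attempt and no reset: what is moved stays moved. The work goes in short steps, Python scripts to look and compute and a tool call to move; the robot and the scene stay as the last step left them, time stands still between calls to the robot, and variables do not carry over. Pictures are saved under pics/ and viewed, at most 14 in all, crops included, and the job is handed in when it is done.

Besides the shell and the picture viewer there is one more tool, called after ">>>" as name(argument=value, ...) on one line, values as JSON. apply_moves: Moves the arm, as the interface text tells. Its arguments: {"type":"object","properties":{"xyz":{"type":"array","items":{"type":"array","items":{"type":"number","minimum":-1,"maximum":1}}},"rot":{"type":"array","items":{"type":"array","items":{"type":"number","minimum":-1,"maximum":1}}},"hand":{"type":"array","items":{"type":"number"}},"force":{"type":"number"}},"required":["xyz","rot","hand"]}

```bash
ls; mkdir -p pics; cat > h.py <<'E'
import numpy as np,cv2
from rig import status,get_image,job,manip
from scipy.spatial.transform import Rotation as R
def q2m(q): return R.from_quat([q[1],q[2],q[3],q[0]]).as_matrix()
def K(im):
    h=im['pixels'].shape[0]; f=h/2/np.tan(np.radians(im['fovy'])/2)
    return np.array([[f,0,im['cx']],[0,f,im['cy']],[0,0,1]])
def grab(name,save=None):
    s=status.get_state(); im=get_image(name)
    if 'origin' in im: im['R']=q2m(im['orientation']) if np.size(im['orientation'])==4 else np.array(im['orientation']); im['o']=np.array(im['origin'])
    else:
        T=np.array(im['tool_from_camera']); Rt=q2m(s['ee_rot']); im['R']=Rt@T[:3,:3]; im['o']=Rt@T[:3,3]+np.array(s['position'])
    if save: cv2.imwrite('pics/'+save+'.png',im['pixels'][:,:,::-1])
    return im
def ray(im,uv):
    p=cv2.undistortPoints(np.array(uv,float).reshape(-1,1,2),K(im),np.array(im['dist'],float)).reshape(-1,2)
    return np.c_[p,np.ones(len(p))]@im['R'].T
def onz(im,uv,z):
    d=ray(im,uv); t=(z-im['o'][2])/d[:,2]; return im['o']+d*t[:,None]
def proj(im,P):
    Pc=(np.array(P,float).reshape(-1,3)-im['o'])@im['R']
    return cv2.projectPoints(Pc,np.zeros(3),np.zeros(3),K(im),np.array(im['dist'],float))[0].reshape(-1,2)
def save(im,n):
    import pickle; pickle.dump(im,open(n+'.pkl','wb'))
def load(n):
    import pickle; return pickle.load(open(n+'.pkl','rb'))
E
python3 - <<'E'
from h import *
ims=[grab(n,n+'0') for n in('scene','side','wrist')]
for n,i in zip(('scene','side','wrist'),ims): save(i,n+'0'); print(n,i['o'],i['R'].round(3).tolist(),i['fovy'],i['dist'])
s=status.get_state();print(s); print([a for a in dir(manip) if a[0]!='_'], manip.tcp_to_grasp)
a=cv2.imread('pics/scene0.png');b=cv2.imread('pics/side0.png')
E
```

```text
pics
scene [1.38659112 0.26880542 0.70358839] [[-0.31, 0.532, -0.788], [0.951, 0.168, -0.261], [-0.006, -0.83, -0.558]] 51.67348045040118 [0.01403969 0.         0.         0.         0.        ]
side [-0.02381086  1.06983565  0.90118617] [[-0.89, -0.248, 0.383], [-0.456, 0.475, -0.752], [0.005, -0.844, -0.536]] 43.987790141572674 [-0.03904546  0.          0.          0.          0.        ]
wrist [0.14692724 0.56048544 0.37320988] [[0.388, 0.876, 0.287], [0.922, -0.368, -0.122], [-0.001, 0.312, -0.95]] 66.50234749468027 [-0.06934054  0.          0.          0.          0.        ]
{'clock': 0.15, 'qpos': array([ 1.05299458e+00,  2.76435753e-01,  1.50578766e+00, -5.23718867e-06,
        1.36068328e+00, -1.20992160e-01]), 'qd': array([-0.00066996, -0.00056398, -0.00459561,  0.00018495, -0.00185275,
        0.00061796]), 'effort': array([ 7.45929683e-04, -4.17141116e+01, -2.46033043e+01, -5.34097653e-04,
        7.60282448e-03, -1.13641107e-05]), 'position': array([0.22204673, 0.53000373, 0.23066818]), 'ee_rot': array([-2.03869173e-04,  1.97105091e-01,  9.80382146e-01, -6.24594991e-04]), 'contact_force': array([ 0.31442138, -1.2544996 ,  0.51805242]), 'moment': array([-0.02255739, -0.01947377,  0.02912362]), 'gripper_force': 0.0, 'width': 0.0856862266298164}
['MotionError', 'tcp_to_grasp'] 0.0187
```

View pics/scene0.png

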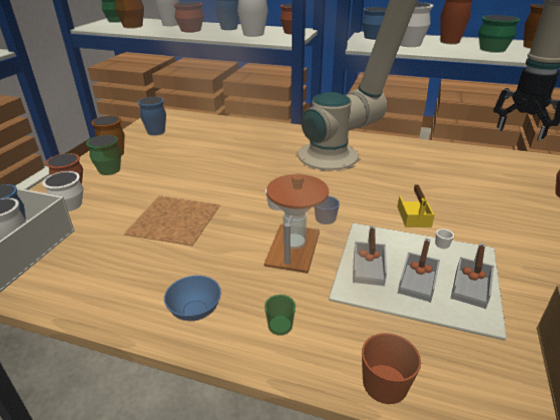

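View pics/side0.png

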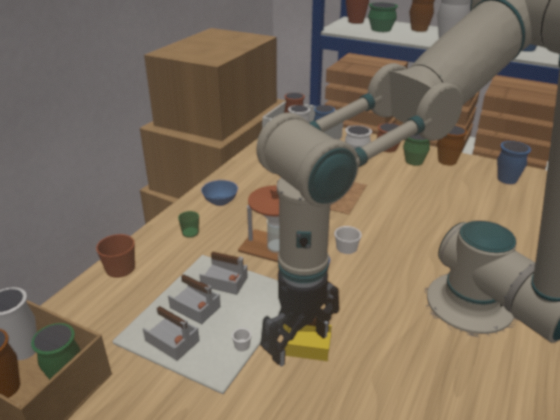

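```bash
python3 - <<'E'
from h import *
a=cv2.imread('pics/scene0.png')
c=a[220:330,330:505]; c=cv2.resize(c,None,fx=4,fy=4,interpolation=cv2.INTER_CUBIC)
d=a[170:280,250:350]; d=cv2.resize(d,None,fx=4,fy=4,interpolation=cv2.INTER_CUBIC)
cv2.imwrite('pics/c1.png',c); 
im=load('scene0'); px=im['pixels']; hsv=cv2.cvtColor(px,cv2.COLOR_RGB2HSV)
def blobs(m,mn):
    n,l,st,ce=cv2.connectedComponentsWithStats(m.astype(np.uint8)); return [(l==i) for i in range(1,n) if st[i,4]>mn]
for nm,(u,v) in dict(board=(345,285),mat=(170,215),lid=(298,190),base=(290,255),bar1=(373,240),bar2=(425,250),bar3=(480,258),steel=(365,270)).items(): print(nm,px[v,u],hsv[v,u])
E
```

```text
board [203 200 178] [ 26  31 203]
mat [169 125  82] [ 15 131 169]
lid [165 106  74] [ 11 141 165]
base [130  92  62] [ 13 133 130]
bar1 [85 55 40] [ 10 135  85]
bar2 [84 56 38] [ 12 140  84]
bar3 [85 56 40] [ 11 135  85]
steel [158 154 144] [ 21  23 158]
```

View pics/c1.png

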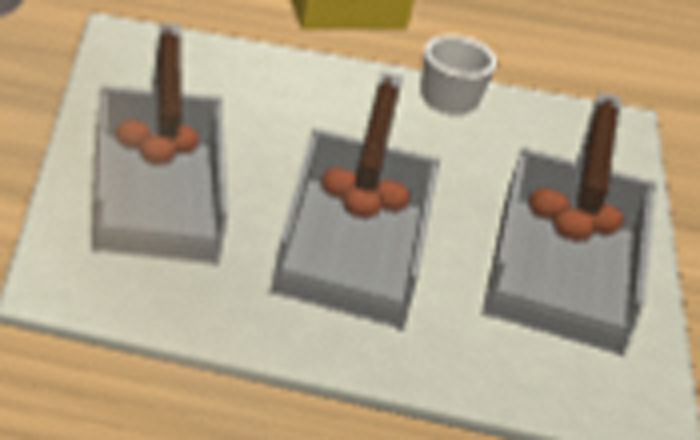

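```bash
cat > m.py <<'E'
from h import *
def comp(m,seed):
    n,l=cv2.connectedComponents(m.astype(np.uint8)); return (l==l[seed[1],seed[0]])
def quad(m):
    c=max(cv2.findContours(m.astype(np.uint8),cv2.RETR_EXTERNAL,cv2.CHAIN_APPROX_NONE)[0],key=cv2.contourArea)
    h=cv2.convexHull(c)
    for e in np.linspace(.005,.2,80):
        a=cv2.approxPolyDP(h,e*cv2.arcLength(h,True),True)
        if len(a)<=4: return a.reshape(-1,2)
E
python3 - <<'E'
from m import *
im=load('scene0'); px=im['pixels']; hsv=cv2.cvtColor(px,cv2.COLOR_RGB2HSV).astype(int)
H,S,V=hsv[...,0],hsv[...,1],hsv[...,2]
m=comp((S<60)&(V>150),(345,285)); q=quad(m); print('board px',q.tolist()); P=onz(im,q,.012); print(P.round(4), [np.linalg.norm(P[i]-P[i-1]).round(3) for i in range(len(P))])
mm=((abs(px.astype(int)-[169,125,82]).sum(2)<60)).astype(np.uint8); mm=cv2.morphologyEx(mm,cv2.MORPH_OPEN,np.ones((5,5)))
mm=cv2.morphologyEx(mm,cv2.MORPH_CLOSE,np.ones((5,5)))
q=quad(comp(mm,(170,215))); print('mat',q.tolist());P=onz(im,q,.005); print(P.round(4), [np.linalg.norm(P[i]-P[i-1]).round(3) for i in range(len(P))])
b=(V<115)&(S>90)
for s in [(373,240),(425,250),(480,258)]:
    c=comp(b,s); ys,xs=np.nonzero(c); print(s,len(xs),ys.min(),ys.max())
    i=ys.argmin(); 
    t=[xs[ys<=ys.min()+1].mean(),ys.min()+.5]; print(t, onz(im,[t],.102).round(4))
# lid
l=comp((H<10)&(S>120)&(V>90),(285,193)); c=max(cv2.findContours(l.astype(np.uint8),0,1)[0],key=cv2.contourArea); e=cv2.fitEllipse(cv2.convexHull(c)); print(l.sum(),e, onz(im,[e[0]],.173).round(4)); print(px[193,285],px[182,298])
bs=proj(im,[[.5,-.1,.0]]);print(bs)
E
```

```text
board px [[352, 224], [493, 248], [505, 337], [329, 298]]
[[0.4082 0.1604 0.012 ]
 [0.4044 0.5155 0.012 ]
 [0.6989 0.5149 0.012 ]
 [0.701  0.1607 0.012 ]] [np.float64(0.293), np.float64(0.355), np.float64(0.294), np.float64(0.354)]
mat [[127, 229], [158, 196], [218, 205], [193, 245]]
[[ 0.6062 -0.4207  0.005 ]
 [ 0.4308 -0.4298  0.005 ]
 [ 0.4217 -0.234   0.005 ]
 [ 0.6151 -0.2165  0.005 ]] [np.float64(0.204), np.float64(0.176), np.float64(0.196), np.float64(0.194)]
(373, 240) 111 228 254
[np.float64(371.4), np.float64(228.5)] [[0.5398 0.2208 0.102 ]]
(425, 250) 120 241 267
[np.float64(426.2857142857143), np.float64(241.5)] [[0.5523 0.3443 0.102 ]]
(480, 258) 152 246 273
[np.float64(481.0), np.float64(246.5)] [[0.5346 0.4589 0.102 ]]Traceback (most recent call last):
  File "<stdin>", line 14, in <module>
cv2.error: OpenCV(4.12.0) /io/opencv/modules/imgproc/src/shapedescr.cpp:361: error: (-201:Incorrect size of input array) There should be at least 5 points to fit the ellipse in function 'fitEllipseNoDirect'
```

>>> apply_moves(xyz=[[0, 0, -0.2], [0, 0, -0.2], [0, 0, -0.2], [-0.15, -0.15, 0], [-0.15, -0.15, 0], [-0.15, -0.15, 0], [-0.15, -0.15, 0], [0, 0, 0]], rot=[[0, 0, -0.126], [0, 0, -0.126], [0, 0, -0.126], [0, 0, 0], [0, 0, 0], [0, 0, 0], [0, 0, 0], [0, 0, 0]], hand=[1, 1, 1, 1, 1, 1, 1, 1])

```text
clock: 1.15
position: [0.4017, 0.3502, 0.4106]
ee_rot: [0.0, 0.004, 1.0, -0.001]
contact_force: [-1.3, 0.9, 0.5]
width: 0.0852
gripper_force: 0.0
```

```bash
python3 - <<'E'
from h import *
i=grab('wrist','w1');save(i,'w1');save(grab('scene'),'scene1');s=status.get_state();print(s['position'],s['ee_rot'],s['qpos'])
E
```

```text
[0.39902106 0.35300196 0.41095482] [-6.31788416e-04  1.36391611e-03  9.99998864e-01  1.11840057e-04] [ 5.93026978e-01  1.65048313e-01  1.22210943e+00  9.08351448e-04
  1.75535643e+00 -9.74875231e-01]
```

View pics/w1.png

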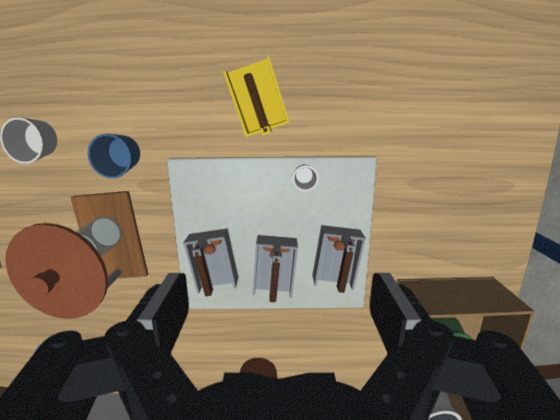

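```bash
python3 - <<'E'
from m import *
im=load('scene0')
f=lambda c:[[330+x/4,220+y/4] for x,y in c]
for fr,bk,bar in [([(95,250),(218,262)],[(102,90),(222,102)],[(168,30),(168,132)]),([(272,293),(404,326)],[(314,133),(437,160)],[(388,80),(370,182)]),([(487,314),(622,352)],[(524,152),(655,183)],[(606,100),(592,205)])]:
    print('base front',onz(im,f(fr),.012)[:,:2].round(3).tolist(),'back wall top',onz(im,f(bk),.052)[:,:2].round(3).tolist(),'bar',onz(im,f(bar),.102)[:,:2].round(3).tolist())
w=load('w1')
for bar in [[(197,252),(208,294)],[(277,247),(274,301)],[(350,243),(344,292)]]: print('w bar',onz(w,bar,.102)[:,:2].round(3).tolist())
print('w board',onz(w,[(169,158),(375,157),(364,308),(188,308)],.012).round(3).tolist())
E
python3 - <<'E'
import cv2
a=cv2.imread('pics/w1.png')[215:315,160:390]
cv2.imwrite('pics/w1c.png',cv2.resize(a,(800,348),interpolation=cv2.INTER_CUBIC))
E
```

```text
base front [[0.636, 0.204], [0.624, 0.272]] back wall top [[0.539, 0.188], [0.529, 0.258]] bar [[0.535, 0.222], [0.63, 0.234]]
base front [[0.64, 0.303], [0.644, 0.373]] back wall top [[0.542, 0.313], [0.545, 0.381]] bar [[0.546, 0.346], [0.639, 0.34]]
base front [[0.62, 0.416], [0.628, 0.484]] back wall top [[0.523, 0.429], [0.529, 0.498]] bar [[0.529, 0.46], [0.623, 0.448]]
w bar [[0.531, 0.221], [0.606, 0.232]]
w bar [[0.523, 0.345], [0.62, 0.339]]
w bar [[0.518, 0.457], [0.604, 0.453]]
w board [[0.398, 0.162, 0.012], [0.399, 0.512, 0.012], [0.699, 0.516, 0.012], [0.696, 0.165, 0.012]]
```

View pics/w1c.png

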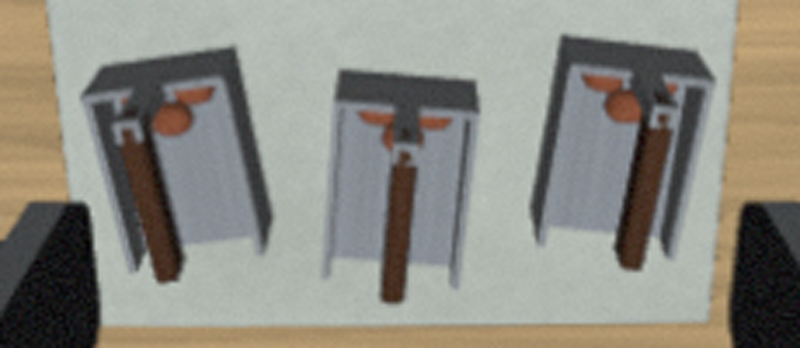

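```bash
python3 - <<'E'
from m import *
for n,seed in [('scene1',(280,195)),('w1',(40,250))]:
    im=load(n);px=im['pixels']; hsv=cv2.cvtColor(px,cv2.COLOR_RGB2HSV).astype(int)
    H,S,V=hsv[...,0],hsv[...,1],hsv[...,2]; print(hsv[seed[1],seed[0]])
    h=hsv[seed[1],seed[0]]
    l=comp((abs(H-h[0])<4)&(S>h[1]-45)&(V>h[2]-60),seed); ys,xs=np.nonzero(l); print(n,l.sum(),xs.min(),xs.max(),ys.min(),ys.max())
    c=max(cv2.findContours(l.astype(np.uint8),0,1)[0],key=cv2.contourArea).reshape(-1,2)
    P=onz(im,c,.169)[:,:2]; 
    # circle fit of hull
    (cx,cy),r=cv2.minEnclosingCircle(P.astype(np.float32)); 
    hp=cv2.convexHull(P.astype(np.float32)).reshape(-1,2); A=np.c_[2*hp,np.ones(len(hp))]; s=np.linalg.lstsq(A,(hp**2).sum(1),rcond=None)[0]; print('minC',cx,cy,r,'lsq',s[:2],np.sqrt(s[2]+s[0]**2+s[1]**2))
i=load('scene1');print('base px corners', onz(i,[(278,229),(320,229),(308,270),(265,265)],.012).round(3).tolist())
w=load('w1');print('w base', onz(w,[(72,196),(129,191),(147,274)],.012).round(3).tolist(),'knob',onz(w,[(46,283)],.2).round(3))
E
```

```text
[  9 153 163]
scene1 1583 267 328 174 208
minC 0.5309692621231079 0.037594519555568695 0.07823093235492706 lsq [0.53039296 0.03627227] 0.07509800119244976
[  9 148 133]
w1 6919 6 106 224 318
minC 0.5329937934875488 0.032524921000003815 0.07572556287050247 lsq [0.53338467 0.03224591] 0.0744264141225707
base px corners [[0.491, -0.025, 0.012], [0.457, 0.083, 0.012], [0.626, 0.093, 0.012], [0.64, -0.01, 0.012]]
w base [[0.462, -0.025, 0.012], [0.455, 0.084, 0.012], [0.619, 0.093, 0.012]] knob [[0.53  0.042 0.2  ]]
```

>>> apply_moves(xyz=[[-0.075, -0.178, 0], [-0.075, -0.178, 0], [-0.075, -0.178, 0], [-0.075, -0.178, 0], [-0.075, -0.178, 0.1], [-0.075, -0.178, 0.2], [0, 0, 0.1], [0, 0, 0]], rot=[[0, 0, 0], [0, 0, 0], [0, 0, 0], [0, 0, 0], [0, 0, 0], [0, 0, 0], [0, 0, 0], [0, 0, 0]], hand=[0.4, 0.4, 0.4, 0.4, 0.4, 0.4, 0.4, 0.4], force=50)

```text
clock: 2.25
position: [0.5253, 0.0498, 0.3052]
ee_rot: [-0.003, -0.0, 1.0, 0.001]
contact_force: [0.3, 0.1, 0.3]
width: 0.0598
gripper_force: 0.0
```

```bash
python3 - <<'E'
from m import *
im=grab('wrist','w2');save(im,'w2');s=status.get_state();print(s['position'],s['ee_rot'],s['width'])
px=im['pixels']; hsv=cv2.cvtColor(px,cv2.COLOR_RGB2HSV).astype(int)
print(proj(im,[[.533,.033,.207],[.533,.107,.173],[.459,.033,.173]]))
E
```

```text
[0.52646124 0.04994891 0.30731039] [-8.57438969e-04 -5.01653446e-04  9.99999438e-01  3.69296647e-04] 0.059910583718262855
[[258.32460036 225.70180951]
 [342.32573314 212.66824077]
 [259.02725975 128.51218987]]
```

View pics/w2.png

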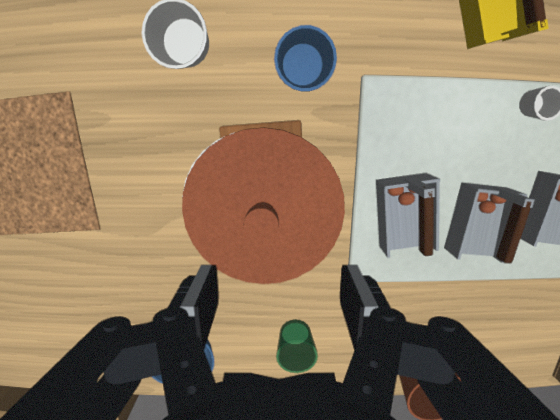

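```bash
cat >> m.py <<'E'
def circ(P):
    hp=cv2.convexHull(P.astype(np.float32)).reshape(-1,2); A=np.c_[2*hp,np.ones(len(hp))]; s=np.linalg.lstsq(A,(hp**2).sum(1),rcond=None)[0]
    return s[:2],np.sqrt(s[2]+s[0]**2+s[1]**2)
def lidfit(im,seed,z,dz=.006):
    hsv=cv2.cvtColor(im['pixels'],cv2.COLOR_RGB2HSV).astype(int); h=hsv[seed[1],seed[0]]
    l=comp((abs(hsv[...,0]-h[0])<4)&(hsv[...,1]>h[1]-45)&(abs(hsv[...,2]-h[2])<60),seed)
    c=max(cv2.findContours(l.astype(np.uint8),0,1)[0],key=cv2.contourArea).reshape(-1,2)
    return circ(onz(im,c,z+dz)[:,:2])
E
python3 - <<'E'
from m import *
im=load('w2');print(lidfit(im,(230,180),.165,.006))
print(onz(im,[(72,92),(99,229)],.005))
E
```

```text
(array([0.532184  , 0.03499342]), np.float64(0.07396356378477327))
[[ 0.41573043 -0.22854671  0.005     ]
 [ 0.61222233 -0.22218358  0.005     ]]
```

>>> apply_moves(xyz=[[-0.02, -0.05, 0.1], [0, 0, 0.15], [0, 0, 0.1], [0, 0, 0.06], [0, 0, 0], [0, 0, 0]], rot=[[0, 0, 0], [0, 0, 0], [0, 0, 0], [0, 0, 0], [0, 0, 0], [0, 0, 0]], hand=[0.4, 0.4, 0.4, 0.4, 0.4, 0.4])

```text
clock: 3.05
position: [0.5344, 0.0343, 0.1867]
ee_rot: [0.002, -0.0, 1.0, -0.0]
contact_force: [0.2, 0.6, 0.5]
width: 0.0599
gripper_force: 0.0
```

>>> apply_moves(xyz=[[0, 0, 0], [0, 0, 0], [0, 0, 0], [0, 0, 0], [0, 0, 0], [0, 0, 0]], rot=[[0, 0, 0], [0, 0, 0], [0, 0, 0], [0, 0, 0], [0, 0, 0], [0, 0, 0]], hand=[-0.6, -0.6, -0.6, -0.6, -0.6, -0.6], force=50)

```text
clock: 3.8
position: [0.5336, 0.0339, 0.1859]
ee_rot: [0.001, 0.001, 1.0, 0.0]
contact_force: [-0.9, 1.0, 5.8]
width: 0.0261
gripper_force: 49.0
```

>>> apply_moves(xyz=[[0, 0, -0.03], [0, 0, -0.1], [0, 0, -0.15], [0.02, -0.1, -0.05], [0.02, -0.18, 0], [0.017, -0.18, 0], [0, -0.18, 0], [0, -0.18, 0]], rot=[[0, 0, 0], [0, 0, 0], [0, 0, 0], [0, 0, 0], [0, 0, 0], [0, 0, 0], [0, 0, 0], [0, 0, 0]], hand=[-0.6, -0.6, -0.6, -0.6, -0.6, -0.6, -0.6, -0.6])

```text
clock: 4.8
position: [0.515, -0.2142, 0.2835]
ee_rot: [-0.0, 0.001, 1.0, 0.0]
contact_force: [0.7, 0.1, -2.0]
width: 0.0262
gripper_force: 49.6
```

>>> apply_moves(xyz=[[0, -0.18, 0], [0, -0.15, 0], [0, -0.047, 0.1], [0, 0, 0.2], [0, 0, 0.2], [0, 0, 0.2], [0, 0, 0.07], [0, 0, 0]], rot=[[0, 0, 0], [0, 0, 0], [0, 0, 0], [0, 0, 0], [0, 0, 0], [0, 0, 0], [0, 0, 0], [0, 0, 0]], hand=[-0.6, -0.6, -0.6, -0.6, -0.6, -0.6, -0.6, -0.6])

```text
clock: 5.8
position: [0.5139, -0.3246, 0.0502]
ee_rot: [-0.002, 0.001, 1.0, 0.002]
contact_force: [0.3, -0.1, -1.8]
width: 0.0261
gripper_force: 49.8
```

>>> apply_moves(xyz=[[0, 0, 0.03], [0, 0, 0.02], [0, 0, 0.015], [0, 0, 0]], rot=[[0, 0, 0], [0, 0, 0], [0, 0, 0], [0, 0, 0]], hand=[-0.6, -0.6, -0.6, -0.6])

```text
clock: 6.3
position: [0.5154, -0.3255, 0.0331]
ee_rot: [-0.0, 0.0, 1.0, 0.0]
contact_force: [0.6, 0.1, -1.7]
width: 0.0262
gripper_force: 49.8
```

>>> apply_moves(xyz=[[0, 0, 0.01], [0, 0, 0.008], [0, 0, 0]], rot=[[0, 0, 0], [0, 0, 0], [0, 0, 0]], hand=[-0.6, -0.6, -0.6])

```text
clock: 6.68
position: [0.5154, -0.3254, 0.0275]
ee_rot: [-0.0, 0.0, 1.0, 0.0]
contact_force: [-0.5, 0.2, -2.5]
width: 0.0258
gripper_force: 49.8
```

>>> apply_moves(xyz=[[0, 0, 0.005], [0, 0, 0]], rot=[[0, 0, 0], [0, 0, 0]], hand=[-0.6, -0.6])

```text
clock: 6.92
position: [0.5156, -0.3256, 0.0262]
ee_rot: [0.0, 0.001, 1.0, 0.0]
contact_force: [-0.2, -0.0, -2.5]
width: 0.0257
gripper_force: 49.9
```

>>> apply_moves(xyz=[[0, 0, 0.006], [0, 0, 0]], rot=[[0, 0, 0], [0, 0, 0]], hand=[-0.6, -0.6])

```text
clock: 7.18
position: [0.5156, -0.3257, 0.026]
ee_rot: [0.0, 0.0, 1.0, -0.0]
contact_force: [-1.7, 1.6, 7.5]
width: 0.0259
gripper_force: 50.7
```

>>> apply_moves(xyz=[[0, 0, 0], [0, 0, 0], [0, 0, 0], [0, 0, -0.1], [0, 0, -0.2], [0, 0, -0.2], [0, 0, -0.2], [0, 0, -0.2]], rot=[[0, 0, 0], [0, 0, 0], [0, 0, 0], [0, 0, 0], [0, 0, 0], [0, 0, 0], [0, 0, 0], [0, 0, 0]], hand=[0.4, 0.4, 0.4, 0.4, 0.4, 0.4, 0.4, 0.4])

```text
clock: 8.18
position: [0.5153, -0.3254, 0.2963]
ee_rot: [0.0, 0.0, 1.0, -0.0]
contact_force: [2.0, -0.4, -0.7]
width: 0.0601
gripper_force: 0.0
```

>>> apply_moves(xyz=[[0.1, 0.2, -0.1], [0, 0.2, 0], [0, 0.2, 0], [0, 0.2, 0], [0, 0.2, 0], [0, 0.2, 0], [0, 0.05, 0], [0, 0, 0]], rot=[[0, 0, 0], [0, 0, 0], [0, 0, 0], [0, 0, 0], [0, 0, 0], [0, 0, 0], [0, 0, 0], [0, 0, 0]], hand=[0.4, 0.4, 0.4, 0.4, 0.4, 0.4, 0.4, 0.4])

```text
clock: 9.18
position: [0.4903, 0.0409, 0.3198]
ee_rot: [0.0, -0.001, 1.0, -0.0]
contact_force: [0.4, 0.7, -0.4]
width: 0.0602
gripper_force: 0.0
```

```bash
python3 - <<'E'
from m import *
im=grab('wrist','w3');save(im,'w3');save(grab('scene','scene3'),'scene3');s=status.get_state();print(s['position'],s['ee_rot'],s['width'])
E
python3 -c "
import cv2,numpy as np
a=cv2.imread('pics/w3.png');b=cv2.imread('pics/scene3.png')
o=np.zeros((420,800,3),np.uint8);o[:,:560]=a; o[:240,560:800]=b[160:400,110:350][:, :240]; cv2.imwrite('pics/v3.png',o)"
```

```text
[0.49050164 0.03927519 0.31975804] [-1.02673962e-04  9.03729055e-04  9.99999441e-01 -5.39346918e-04] 0.059876280187648415
```

View pics/v3.png

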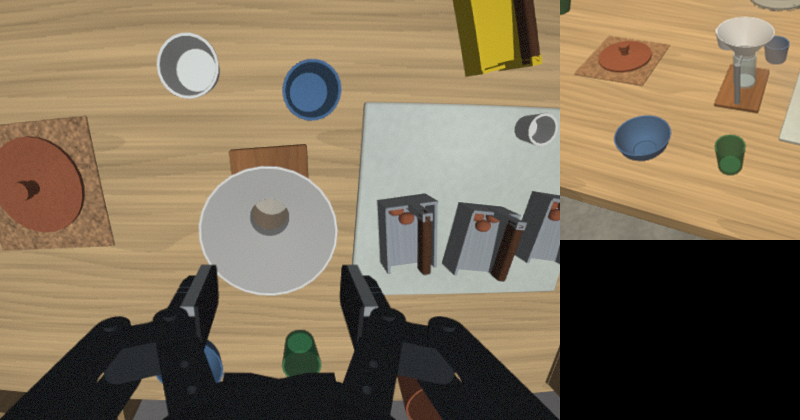

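```bash
python3 - <<'E'
from m import *
im=load('w3');px=im['pixels'].astype(int);h=cv2.cvtColor(im['pixels'],cv2.COLOR_RGB2HSV).astype(int)
l=comp((h[...,1]<50)&(h[...,2]>110),(230,240)); c=max(cv2.findContours(l.astype(np.uint8),0,1)[0],key=cv2.contourArea).reshape(-1,2); print(c.min(0),c.max(0))
print(circ(onz(im,c,.165)[:,:2]))
print(circ(onz(im,[(200,230),(336,232),(268,167),(268,294)],.165)[:,:2]))
# scoops: handle bars top at z .102, walls top at .052
print('A wall back',onz(im,[(378,200),(436,195)],.052)[:,:2].round(3).tolist(),'bar',onz(im,[(428,212),(425,274)],.102)[:,:2].round(3).tolist())
print('B wall back',onz(im,[(459,204),(518,215)],.052)[:,:2].round(3).tolist(),'bar',onz(im,[(519,224),(501,280)],.102)[:,:2].round(3).tolist())
E
```

```text
[199 166] [337 295]
(array([0.52957018, 0.02903894]), np.float64(0.06951028884654374))
(array([0.52949711, 0.02943187]), np.float64(0.06819562867663632))
A wall back [[0.525, 0.173], [0.518, 0.252]] bar [[0.526, 0.22], [0.61, 0.228]]
B wall back [[0.531, 0.287], [0.546, 0.378]] bar [[0.542, 0.341], [0.621, 0.335]]
```

>>> apply_moves(xyz=[[0, 0, 0], [-0.085, 0.148, 0], [-0.085, 0.148, 0], [-0.085, 0.148, 0], [-0.085, 0.148, 0.1], [0, 0, 0.2], [0, 0, 0.2], [0, 0, 0.1]], rot=[[0, 0, -0.1], [0, 0, 0], [0, 0, 0], [0, 0, 0], [0, 0, 0], [0, 0, 0], [0, 0, 0], [0, 0, 0]], hand=[0.4, 0.4, 0.4, 0.4, 0.4, 0.4, 0.4, 0.4])

```text
clock: 10.28
position: [0.5722, 0.225, 0.1358]
ee_rot: [-0.003, -0.051, 0.999, -0.001]
contact_force: [0.0, 0.3, 0.3]
width: 0.0593
gripper_force: 0.0
```

```bash
cat >> m.py <<'E'
def d(*t):
    s=status.get_state(); Rt=q2m(s['ee_rot']); print('pos',s['position'].round(4),'zyx',R.from_matrix(Rt).as_euler('zyx',degrees=True).round(1),'shares',(Rt.T@(np.array(t)-s['position'])/.3).round(3),'q',s['qpos'].round(2),'t',s['clock'])
E
python3 - <<'E'
from m import *
d(.573,.226,.074); im=grab('wrist','w4'); save(im,'w4')
E
```

```text
pos [0.5722 0.225  0.1358] zyx [174.2  -0.3 179.9] shares [-0.004  0.003  0.206] q [ 0.26  0.4   1.56 -0.    1.19 -1.41] t 10.275
```

View pics/w4.png

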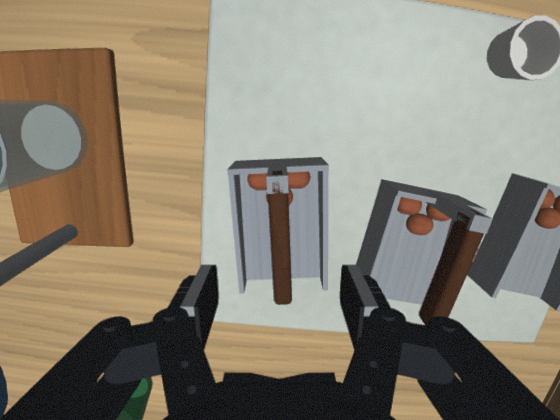

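>>> apply_moves(xyz=[[0, 0, 0.12], [0, 0, 0.07], [0, 0, 0.015], [0, 0, 0], [0, 0, 0], [0, 0, 0], [0, 0, 0], [0, 0, 0]], rot=[[0, 0, 0], [0, 0, 0], [0, 0, 0], [0, 0, 0], [0, 0, 0], [0, 0, 0], [0, 0, 0], [0, 0, 0]], hand=[0.4, 0.4, 0.4, -0.9, -0.9, -0.9, -0.9, -0.9], force=60)

```text
clock: 11.32
position: [0.5741, 0.2277, 0.0795]
ee_rot: [0.001, -0.052, 0.999, -0.0]
contact_force: [0.4, -1.3, 5.1]
width: 0.0106
gripper_force: 60.9
```

>>> apply_moves(xyz=[[0, 0, 0], [0, 0, -0.05], [0, 0, -0.12], [0, 0, -0.2], [0, 0, -0.2], [0, 0, -0.1], [0, 0, 0]], rot=[[0, 0, 0], [0, 0, 0], [0, 0, 0], [0, 0, 0], [0, 0, 0], [0, 0, 0], [0, 0, 0]], hand=[-0.9, -0.9, -0.9, -0.9, -0.9, -0.9, -0.9])

```text
clock: 12.2
position: [0.5744, 0.2283, 0.2825]
ee_rot: [0.003, -0.052, 0.999, 0.001]
contact_force: [0.4, 0.6, -2.5]
width: 0.011
gripper_force: 59.9
```

```bash
python3 - <<'E'
from m import *
d(.505,.022,.275); im=grab('wrist','w5'); save(im,'w5')
E
```

```text
pos [0.5744 0.2283 0.2825] zyx [ 174.     0.3 -179.9] shares [ 0.302 -0.66   0.022] q [ 0.27  0.32  1.32  0.    1.5  -1.41] t 12.2
```

>>> apply_moves(xyz=[[0.02, -0.05, 0], [0.045, -0.1, 0], [0.05, -0.11, 0], [0.05, -0.11, 0], [0.05, -0.11, 0], [0.045, -0.1, 0.02], [0.035, -0.067, 0.04], [0, 0, 0.02]], rot=[[0, 0, 0], [0, 0, 0], [0, 0, 0], [0, 0, 0], [0, 0, 0], [0, 0, 0], [0, 0, 0], [0, 0, 0]], hand=[-0.9, -0.9, -0.9, -0.9, -0.9, -0.9, -0.9, -0.9])

```text
clock: 13.25
position: [0.503, 0.0238, 0.253]
ee_rot: [-0.003, -0.05, 0.999, 0.0]
contact_force: [-0.7, 0.3, -0.6]
width: 0.0108
gripper_force: 59.9
```

```bash
python3 - <<'E'
from m import *
d(.507,.026,.255)
E
```

```text
pos [0.503  0.0238 0.253 ] zyx [174.2  -0.3 180. ] shares [-0.014  0.006 -0.007] q [-0.09  0.16  1.61 -0.    1.38 -1.76] t 13.25
```

>>> apply_moves(xyz=[[-0.014, 0.006, -0.02], [0, 0, 0], [0, 0, 0], [0, 0, 0], [0, 0, 0]], rot=[[0, 0.1, 0], [0, 0.1, 0], [0, 0.1, 0], [0, 0.1, 0], [0, 0, 0]], hand=[-0.9, -0.9, -0.9, -0.9, -0.9])

```text
clock: 13.88
position: [0.5105, 0.0283, 0.2585]
ee_rot: [-0.209, -0.051, 0.976, -0.01]
contact_force: [-0.5, 0.1, -2.8]
width: 0.0107
gripper_force: 59.9
```

```bash
python3 - <<'E'
from m import *
d(.507,.026,.257)
E
```

```text
pos [0.5105 0.0283 0.2585] zyx [173.4 -24.  177.4] shares [ 0.009 -0.006  0.01 ] q [-0.04  0.41  1.32 -0.06  1.84 -1.72] t 13.875
```

>>> apply_moves(xyz=[[0.009, -0.006, 0.005], [0, 0, 0], [0, 0, 0], [0, 0, 0], [0, 0, 0], [0, 0, 0], [0, 0, 0], [0, 0, 0]], rot=[[0, 0.08, 0], [0, 0.08, 0], [0, 0.08, 0], [0, 0.08, 0], [0, 0.08, 0], [0, 0.08, 0], [0, 0.08, 0], [0, 0, 0]], hand=[-0.9, -0.9, -0.9, -0.9, -0.9, -0.9, -0.9, -0.9])

```text
clock: 14.88
position: [0.5066, 0.0258, 0.2593]
ee_rot: [-0.481, -0.046, 0.875, -0.025]
contact_force: [-0.5, -0.8, -1.8]
width: 0.0108
gripper_force: 60.0
```

```bash
python3 - <<'E'
from m import *
d(.507,.026,.257); save(grab('wrist','w6'),'w6'); save(grab('scene','scene6'),'scene6'); save(grab('side','side6'),'side6')
a=cv2.imread('pics/scene6.png')[110:310,200:400]; b=cv2.imread('pics/w6.png'); c=cv2.imread('pics/side6.png')[120:280,180:380]
o=np.zeros((600,800,3),np.uint8); o[:400,:400]=cv2.resize(a,(400,400)); o[:300,400:]=cv2.resize(b,(400,300)); o[300:600,400:775]=cv2.resize(c,(375,300)); cv2.imwrite('pics/v6.png',o)
E
```

```text
pos [0.5066 0.0258 0.2593] zyx [168.9 -57.1 170.7] shares [-0.007  0.001  0.003] q [-0.01  0.72  1.08 -0.14  2.34 -1.73] t 14.875
```

View pics/v6.png

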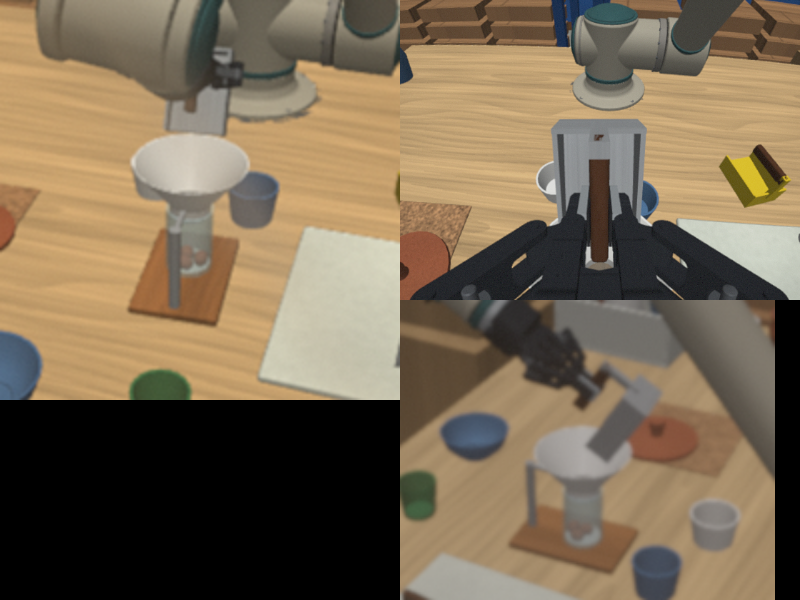

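>>> apply_moves(xyz=[[0, 0, 0], [0, 0, 0], [0, 0, 0], [0, 0, 0], [0, 0, 0], [0, 0, 0], [0, 0, 0], [0, 0, -0.05]], rot=[[0, -0.12, 0], [0, -0.12, 0], [0, -0.12, 0], [0, -0.12, 0], [0, -0.12, 0], [0, -0.12, 0], [0, -0.12, 0], [0, -0.12, 0]], hand=[-0.9, -0.9, -0.9, -0.9, -0.9, -0.9, -0.9, -0.9])

```text
clock: 16.02
position: [0.5067, 0.026, 0.2771]
ee_rot: [0.002, -0.052, 0.999, 0.0]
contact_force: [0.2, 0.8, -1.1]
width: 0.0109
gripper_force: 60.0
```

```bash
python3 - <<'E'
from m import *
d(.574,.228,.275)
E
```

```text
pos [0.5067 0.026  0.2771] zyx [ 174.1    0.2 -180. ] shares [-0.293  0.647  0.008] q [-0.09  0.15  1.56  0.    1.43 -1.76] t 16.025
```

>>> apply_moves(xyz=[[-0.05, 0.11, 0], [-0.073, 0.16, 0], [-0.073, 0.16, 0], [-0.073, 0.16, 0], [-0.024, 0.057, 0.1], [0, 0, 0.2], [0, 0, 0.2], [0, 0, 0.1]], rot=[[0, 0, 0], [0, 0, 0], [0, 0, 0], [0, 0, 0], [0, 0, 0], [0, 0, 0], [0, 0, 0], [0, 0, 0]], hand=[-0.9, -0.9, -0.9, -0.9, -0.9, -0.9, -0.9, -0.9])

```text
clock: 17.02
position: [0.5727, 0.2273, 0.0941]
ee_rot: [-0.002, -0.052, 0.999, -0.0]
contact_force: [0.7, -0.4, -1.1]
width: 0.0109
gripper_force: 59.9
```

```bash
python3 - <<'E'
from m import *
d(.574,.228,.0815)
E
```

```text
pos [0.5727 0.2273 0.0941] zyx [174.   -0.2 179.9] shares [-0.005  0.002  0.042] q [ 0.26  0.44  1.61  0.    1.1  -1.41] t 17.025
```

>>> apply_moves(xyz=[[0, 0, 0.02], [0, 0, 0.015], [0, 0, 0.008], [0, 0, 0.004], [0, 0, 0]], rot=[[0, 0, 0], [0, 0, 0], [0, 0, 0], [0, 0, 0], [0, 0, 0]], hand=[-0.9, -0.9, -0.9, -0.9, -0.9])

```text
clock: 17.65
position: [0.5761, 0.228, 0.0826]
ee_rot: [0.001, -0.052, 0.999, 0.0]
contact_force: [-0.4, -0.5, -1.7]
width: 0.0108
gripper_force: 59.9
```

>>> apply_moves(xyz=[[0, 0, 0.006], [0, 0, 0.006], [0, 0, 0]], rot=[[0, 0, 0], [0, 0, 0], [0, 0, 0]], hand=[-0.9, -0.9, -0.9])

```text
clock: 18.02
position: [0.5759, 0.2278, 0.0794]
ee_rot: [0.0, -0.052, 0.999, -0.0]
contact_force: [-1.6, -1.7, 4.2]
width: 0.0108
gripper_force: 60.8
```

>>> apply_moves(xyz=[[0, 0, 0], [0, 0, 0], [0, 0, 0], [0, 0, -0.13], [0, 0, -0.2], [-0.023, 0.122, 0], [-0.023, 0.122, 0], [-0.023, 0.122, 0]], rot=[[0, 0, 0], [0, 0, 0], [0, 0, 0], [0, 0, 0], [0, 0, 0], [0, 0, 0], [0, 0, 0], [0, 0, 0]], hand=[0.4, 0.4, 0.4, 0.4, 0.4, 0.4, 0.4, 0.4])

```text
clock: 19.02
position: [0.5851, 0.3403, 0.1775]
ee_rot: [0.0, -0.052, 0.999, 0.0]
contact_force: [-0.3, -0.5, 0.3]
width: 0.0598
gripper_force: 0.0
```

>>> apply_moves(xyz=[[0, 0, 0], [0, 0, 0], [0, 0, 0]], rot=[[0, 0, 0.09], [0, 0, 0.09], [0, 0, 0]], hand=[0.4, 0.4, 0.4])

```text
clock: 19.4
position: [0.5849, 0.3394, 0.177]
ee_rot: [-0.0, 0.042, 0.999, -0.0]
contact_force: [0.3, -0.6, -0.7]
width: 0.0602
gripper_force: 0.0
```

```bash
python3 - <<'E'
from m import *
d(.585,.341,.076); im=grab('wrist','w7'); save(im,'w7')
E
```

```text
pos [0.5849 0.3394 0.177 ] zyx [-175.2   -0.   180. ] shares [-0.     0.005  0.337] q [ 0.42  0.46  1.36  0.    1.33 -1.06] t 19.4
```

View pics/w7.png

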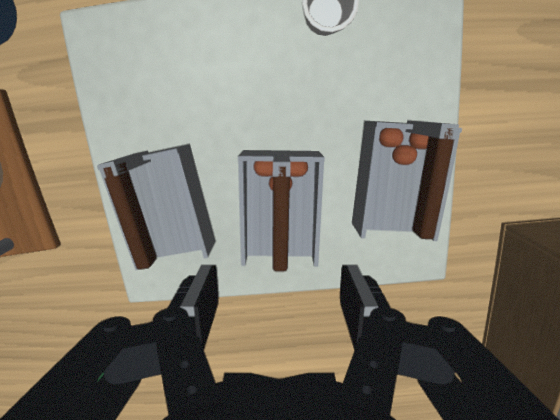

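```bash
python3 - <<'E'
from m import *
im=load('w7'); print(onz(im,[(282,172),(280,268),(450,134),(427,238)],.102).round(4), onz(im,[(240,156),(323,155),(363,122),(459,128)],.052).round(4))
E
```

```text
[[0.5455 0.3444 0.102 ]
 [0.6187 0.3369 0.102 ]
 [0.5285 0.46   0.102 ]
 [0.6037 0.4482 0.102 ]] [[0.5386 0.3103 0.052 ]
 [0.5436 0.3793 0.052 ]
 [0.5194 0.413  0.052 ]
 [0.5297 0.4938 0.052 ]]
```

>>> apply_moves(xyz=[[0, 0.005, 0.15], [0, 0, 0.12], [0, 0, 0.065], [0, 0, 0], [0, 0, 0], [0, 0, 0], [0, 0, 0], [0, 0, 0]], rot=[[0, 0, 0], [0, 0, 0], [0, 0, 0], [0, 0, 0], [0, 0, 0], [0, 0, 0], [0, 0, 0], [0, 0, 0]], hand=[0.4, 0.4, 0.4, 0.4, -0.9, -0.9, -0.9, -0.9], force=60)

```text
clock: 20.45
position: [0.5858, 0.341, 0.0782]
ee_rot: [0.001, 0.042, 0.999, 0.0]
contact_force: [0.5, -0.5, 4.5]
width: 0.0112
gripper_force: 59.4
```

>>> apply_moves(xyz=[[0, 0, 0], [0, 0, 0], [0, 0, -0.05], [0, 0, -0.12], [0, 0, -0.2], [0, 0, -0.2], [0, 0, -0.1], [0, 0, 0]], rot=[[0, 0, 0], [0, 0, 0], [0, 0, 0], [0, 0, 0], [0, 0, 0], [0, 0, 0], [0, 0, 0], [0, 0, 0]], hand=[-0.9, -0.9, -0.9, -0.9, -0.9, -0.9, -0.9, -0.9])

```text
clock: 21.45
position: [0.5861, 0.3414, 0.2812]
ee_rot: [0.003, 0.042, 0.999, 0.001]
contact_force: [0.0, 0.7, -1.3]
width: 0.0109
gripper_force: 58.6
```

```bash
python3 - <<'E'
from m import *
d(.507,.030,.28)
E
```

```text
pos [0.5861 0.3414 0.2812] zyx [-175.2    0.3 -179.8] shares [ 0.175 -1.056 -0.   ] q [ 0.42  0.41  1.18  0.    1.55 -1.06] t 21.45
```

>>> apply_moves(xyz=[[0.011, -0.066, 0], [0.025, -0.15, 0], [0.025, -0.15, 0], [0.025, -0.15, 0], [0.025, -0.15, 0], [0.025, -0.15, 0], [0.025, -0.15, 0.02], [0.014, -0.09, 0.05]], rot=[[0, 0, 0], [0, 0, 0], [0, 0, 0], [0, 0, 0], [0, 0, 0], [0, 0, 0], [0, 0, 0], [0, 0, 0]], hand=[-0.9, -0.9, -0.9, -0.9, -0.9, -0.9, -0.9, -0.9])

```text
clock: 22.45
position: [0.5033, 0.0269, 0.2548]
ee_rot: [-0.002, 0.043, 0.999, -0.001]
contact_force: [0.9, -0.7, -1.6]
width: 0.0109
gripper_force: 58.8
```

>>> apply_moves(xyz=[[0, 0, 0]], rot=[[0, 0, 0]], hand=[-0.9])

```text
clock: 22.58
position: [0.5025, 0.0274, 0.2536]
ee_rot: [-0.004, 0.044, 0.999, -0.0]
contact_force: [0.7, -0.2, -1.0]
width: 0.0106
gripper_force: 58.9
```

```bash
python3 - <<'E'
from m import *
d(.507,.030,.257)
E
```

```text
pos [0.5025 0.0274 0.2536] zyx [-174.9   -0.4  180. ] shares [-0.014  0.01  -0.011] q [-0.08  0.16  1.61 -0.    1.38 -1.57] t 22.575
```

>>> apply_moves(xyz=[[-0.008, 0.008, -0.02], [0, 0, 0], [0, 0, 0], [0, 0, 0], [0, 0, 0], [0, 0, 0], [0, 0, 0], [0, 0, 0]], rot=[[0, 0.1, 0], [0, 0.1, 0], [0, 0.1, 0], [0, 0.1, 0], [0, 0.08, 0], [0, 0.08, 0], [0, 0.08, 0], [0, 0.08, 0]], hand=[-0.9, -0.9, -0.9, -0.9, -0.9, -0.9, -0.9, -0.9])

```text
clock: 23.58
position: [0.5088, 0.0325, 0.2618]
ee_rot: [-0.369, 0.039, 0.928, 0.016]
contact_force: [0.2, 0.3, -1.7]
width: 0.0107
gripper_force: 58.9
```

>>> apply_moves(xyz=[[0, 0, 0], [0, 0, 0], [0, 0, 0], [0, 0, 0], [0, 0, 0]], rot=[[0, 0.08, 0], [0, 0.08, 0], [0, 0.08, 0], [0, 0, 0], [0, 0, 0]], hand=[-0.9, -0.9, -0.9, -0.9, -0.9])

```text
clock: 24.2
position: [0.5086, 0.0321, 0.2626]
ee_rot: [-0.481, 0.037, 0.876, 0.02]
contact_force: [0.3, 0.1, -0.9]
width: 0.0112
gripper_force: 59.0
```

```bash
cat > v.py <<'E'
from m import *
import sys
n=sys.argv[1]; save(grab('wrist','w'+n),'w'+n); save(grab('scene','scene'+n),'scene'+n); save(grab('side','side'+n),'side'+n)
a=cv2.imread(f'pics/scene{n}.png')[110:310,200:400]; b=cv2.imread(f'pics/w{n}.png'); c=cv2.imread(f'pics/side{n}.png')[120:280,180:380]
o=np.zeros((600,800,3),np.uint8); o[:400,:400]=cv2.resize(a,(400,400)); o[:300,400:]=cv2.resize(b,(400,300)); o[300:600,400:775]=cv2.resize(c,(375,300)); o[400:600,:400]=cv2.resize(cv2.imread(f'pics/scene{n}.png')[200:300,320:520],(400,200)); cv2.imwrite(f'pics/v{n}.png',o)
E
python3 v.py 8; python3 -c "
from m import *
d(.507,.03,.257)"
```

```text
pos [0.5085 0.0319 0.2636] zyx [-171.1  -57.1 -172.5] shares [-0.016 -0.007  0.016] q [-0.08  0.72  1.07  0.01  2.35 -1.56] t 24.35
```

View pics/v8.png

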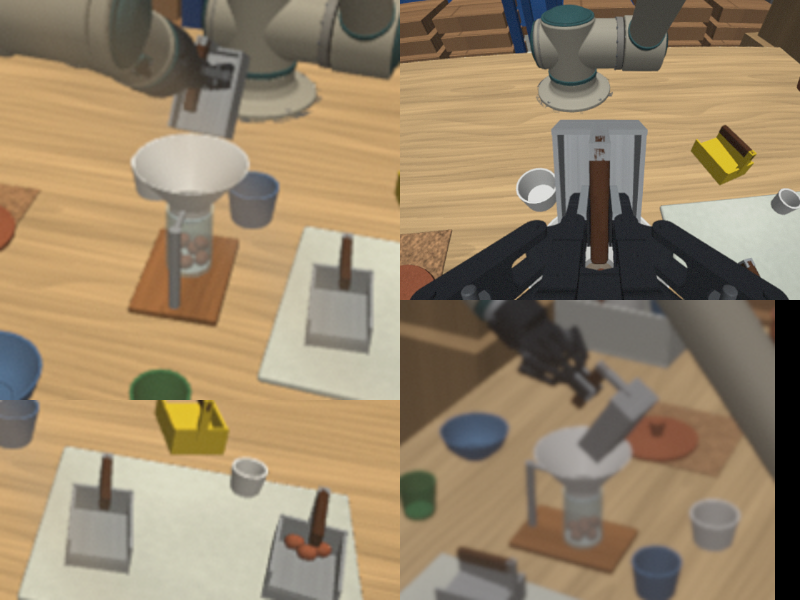

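Scoop B is empty, pebbles show in the vase, A stands upright and C still holds three pebbles. Return B.

>>> apply_moves(xyz=[[0, 0, 0], [0, 0, 0], [0, 0, 0], [0, 0, 0], [0, 0, 0], [0, 0, 0], [0, 0, 0], [0, 0, -0.05]], rot=[[0, -0.12, 0], [0, -0.12, 0], [0, -0.12, 0], [0, -0.12, 0], [0, -0.12, 0], [0, -0.12, 0], [0, -0.12, 0], [0, -0.12, 0]], hand=[-0.9, -0.9, -0.9, -0.9, -0.9, -0.9, -0.9, -0.9])

```text
clock: 25.35
position: [0.5087, 0.0318, 0.2783]
ee_rot: [0.001, 0.042, 0.999, 0.0]
contact_force: [0.1, -0.3, -0.9]
width: 0.0109
gripper_force: 58.9
```

```bash
python3 -c "
from m import *
d(.586,.341,.28)"
```

```text
pos [0.5087 0.0318 0.2783] zyx [-1.751e+02  1.000e-01  1.800e+02] shares [-0.169  1.049 -0.005] q [-0.07  0.15  1.55  0.    1.43 -1.56] t 25.35
```

>>> apply_moves(xyz=[[-0.015, 0.09, 0], [-0.025, 0.16, 0], [-0.025, 0.16, 0], [-0.026, 0.16, 0], [-0.026, 0.16, 0], [-0.026, 0.16, 0], [-0.026, 0.159, 0], [0, 0, 0.1]], rot=[[0, 0, 0], [0, 0, 0], [0, 0, 0], [0, 0, 0], [0, 0, 0], [0, 0, 0], [0, 0, 0], [0, 0, 0]], hand=[-0.9, -0.9, -0.9, -0.9, -0.9, -0.9, -0.9, -0.9])

```text
clock: 26.35
position: [0.5885, 0.345, 0.2503]
ee_rot: [0.003, 0.041, 0.999, 0.002]
contact_force: [-0.6, -1.6, -2.1]
width: 0.0108
gripper_force: 59.0
```

>>> apply_moves(xyz=[[0, 0, 0.2], [0, 0, 0.2], [0, 0, 0.1], [0, 0, 0.03], [0, 0, 0.01], [0, 0, 0]], rot=[[0, 0, 0], [0, 0, 0], [0, 0, 0], [0, 0, 0], [0, 0, 0], [0, 0, 0]], hand=[-0.9, -0.9, -0.9, -0.9, -0.9, -0.9])

```text
clock: 27.1
position: [0.5886, 0.3414, 0.0877]
ee_rot: [0.001, 0.042, 0.999, 0.001]
contact_force: [-0.4, -0.7, -1.1]
width: 0.011
gripper_force: 59.0
```

>>> apply_moves(xyz=[[0, 0, 0.012], [0, 0, 0.01], [0, 0, 0.008], [0, 0, 0]], rot=[[0, 0, 0], [0, 0, 0], [0, 0, 0], [0, 0, 0]], hand=[-0.9, -0.9, -0.9, -0.9])

```text
clock: 27.6
position: [0.5877, 0.3408, 0.0782]
ee_rot: [0.0, 0.042, 0.999, 0.0]
contact_force: [-2.4, -1.8, 5.7]
width: 0.0105
gripper_force: 60.0
```

>>> apply_moves(xyz=[[0, 0, 0], [0, 0, 0], [0, 0, 0], [0, 0, -0.13], [0, 0, -0.2], [0.034, 0.124, 0], [0.034, 0.124, 0], [0.034, 0.124, 0]], rot=[[0, 0, 0], [0, 0, 0], [0, 0, 0], [0, 0, 0], [0, 0, 0], [0, 0, 0], [0, 0, 0], [0, 0, 0.05]], hand=[0.4, 0.4, 0.4, 0.4, 0.4, 0.4, 0.4, 0.4])

```text
clock: 28.6
position: [0.5665, 0.4557, 0.1759]
ee_rot: [0.0, 0.069, 0.998, 0.0]
contact_force: [1.2, 0.5, 0.5]
width: 0.06
gripper_force: 0.0
```

>>> apply_moves(xyz=[[0, 0, 0], [0, 0, 0]], rot=[[0, 0, 0], [0, 0, 0]], hand=[0.4, 0.4])

```text
clock: 28.85
position: [0.5665, 0.4542, 0.1753]
ee_rot: [-0.0, 0.068, 0.998, -0.001]
contact_force: [0.9, -1.3, 0.2]
width: 0.0597
gripper_force: 0.0
```

```bash
python3 - <<'E'
from m import *
d(.567,.455,.076); im=grab('wrist','w9'); save(im,'w9')
px=im['pixels'].astype(int); print(proj(im,[[.567,.455,.102]]))
h=cv2.cvtColor(im['pixels'],cv2.COLOR_RGB2HSV).astype(int); b=((h[...,2]<105)&(h[...,1]>90)&(h[...,0]<20)).astype(np.uint8); b[300:]=0
n,l,st,ce=cv2.connectedComponentsWithStats(b)
for i in range(1,n):
    if st[i,4]>500: 
        ys,xs=np.nonzero(l==i); t=ys<ys.min()+3;u=ys>ys.max()-3; e=[(xs[t].mean(),ys.min()),(xs[u].mean(),ys.max())]; print(st[i],e,onz(im,e,.102).round(4).tolist())
E
```

```text
pos [0.5665 0.4542 0.1753] zyx [-172.2   -0.   179.9] shares [-0.001  0.003  0.331] q [ 0.58  0.53  1.23 -0.    1.38 -0.85] t 28.85
[[281.02244008 227.40923287]]
[ 268  170   22  103 1436] [(np.float64(279.625), np.int64(170)), (np.float64(279.3243243243243), np.int64(272))] [[0.5255, 0.4597, 0.102], [0.6026, 0.4489, 0.102]]
[ 122  220   36   80 1477] [(np.float64(141.3), np.int64(220)), (np.float64(147.0), np.int64(299))] [[0.5476, 0.3555, 0.102], [0.6128, 0.3415, 0.102]]
[ 404  220  156   80 8688] [(np.float64(552.6538461538462), np.int64(220)), (np.float64(452.5437788018433), np.int64(299))] [[0.5899, 0.6597, 0.102], [0.6469, 0.5829, 0.102]]
[   0  222   42   78 1273] [(np.float64(2.6363636363636362), np.int64(222)), (np.float64(24.984848484848484), np.int64(299))] [[0.5343, 0.2456, 0.102], [0.6014, 0.2365, 0.102]]
```

>>> apply_moves(xyz=[[0, 0.003, 0.15], [0, 0, 0.12], [0, 0, 0.06], [0, 0, 0], [0, 0, 0], [0, 0, 0], [0, 0, 0], [0, 0, 0]], rot=[[0, 0, 0], [0, 0, 0], [0, 0, 0], [0, 0, 0], [0, 0, 0], [0, 0, 0], [0, 0, 0], [0, 0, 0]], hand=[0.4, 0.4, 0.4, 0.4, -0.9, -0.9, -0.9, -0.9], force=60)

```text
clock: 29.9
position: [0.5672, 0.4557, 0.078]
ee_rot: [0.001, 0.068, 0.998, 0.0]
contact_force: [0.2, -1.7, 4.5]
width: 0.0108
gripper_force: 61.0
```

>>> apply_moves(xyz=[[0, 0, 0], [0, 0, 0], [0, 0, -0.05], [0, 0, -0.12], [0, 0, -0.2], [0, 0, -0.2], [0, 0, -0.1], [0, 0, 0]], rot=[[0, 0, 0], [0, 0, 0], [0, 0, 0], [0, 0, 0], [0, 0, 0], [0, 0, 0], [0, 0, 0], [0, 0, 0]], hand=[-0.9, -0.9, -0.9, -0.9, -0.9, -0.9, -0.9, -0.9])

```text
clock: 30.9
position: [0.5676, 0.4565, 0.2813]
ee_rot: [0.003, 0.068, 0.998, 0.002]
contact_force: [0.4, -0.9, -2.5]
width: 0.0111
gripper_force: 60.2
```

```bash
python3 - <<'E'
from m import *
d(.507,.031,.28)
E
```

```text
pos [0.5676 0.4565 0.2813] zyx [-172.2    0.3 -179.8] shares [ 0.007 -1.433 -0.002] q [ 0.58  0.5   1.04  0.    1.6  -0.85] t 30.9
```

>>> apply_moves(xyz=[[0, -0.063, 0], [0, -0.15, 0], [0, -0.15, 0], [0, -0.15, 0], [0, -0.15, 0], [0, -0.15, 0], [0, -0.15, 0], [0, -0.15, 0]], rot=[[0, 0, 0], [0, 0, 0], [0, 0, 0], [0, 0, 0], [0, 0, 0], [0, 0, 0], [0, 0, 0], [0, 0, 0]], hand=[-0.9, -0.9, -0.9, -0.9, -0.9, -0.9, -0.9, -0.9])

```text
clock: 31.9
position: [0.5193, 0.1234, 0.2751]
ee_rot: [-0.002, 0.068, 0.998, -0.0]
contact_force: [0.8, 0.4, -2.0]
width: 0.0109
gripper_force: 60.2
```

>>> apply_moves(xyz=[[0, -0.15, 0.02], [0, -0.12, 0.03], [0, -0.05, 0.02], [0, 0, 0]], rot=[[0, 0, 0], [0, 0, 0], [0, 0, 0], [0, 0, 0]], hand=[-0.9, -0.9, -0.9, -0.9])

```text
clock: 32.4
position: [0.5069, 0.0296, 0.255]
ee_rot: [-0.002, 0.069, 0.998, 0.0]
contact_force: [-0.6, 0.5, -1.1]
width: 0.0109
gripper_force: 60.2
```

```bash
python3 - <<'E'
from m import *
d(.507,.031,.259)
E
```

```text
pos [0.5069 0.0296 0.255 ] zyx [-172.1   -0.2 -179.9] shares [ 0.     0.005 -0.013] q [-0.08  0.16  1.6   0.    1.38 -1.51] t 32.4
```

>>> apply_moves(xyz=[[0, 0.005, -0.02], [0, 0, 0], [0, 0, 0], [0, 0, 0], [0, 0, 0], [0, 0, 0], [0, 0, 0], [0, 0, 0]], rot=[[0, 0.1, 0], [0, 0.1, 0], [0, 0.1, 0], [0, 0.1, 0], [0, 0.08, 0], [0, 0.08, 0], [0, 0.08, 0], [0, 0.08, 0]], hand=[-0.9, -0.9, -0.9, -0.9, -0.9, -0.9, -0.9, -0.9])

```text
clock: 33.4
position: [0.5093, 0.0329, 0.262]
ee_rot: [-0.368, 0.063, 0.928, 0.025]
contact_force: [-0.2, -0.2, -1.2]
width: 0.0107
gripper_force: 60.3
```

>>> apply_moves(xyz=[[0, 0, 0], [0, 0, 0], [0, 0, 0], [0, 0, 0], [0, 0, 0]], rot=[[0, 0.08, 0], [0, 0.08, 0], [0, 0.08, 0], [0, 0, 0], [0, 0, 0]], hand=[-0.9, -0.9, -0.9, -0.9, -0.9])

```text
clock: 34.02
position: [0.5085, 0.032, 0.2626]
ee_rot: [-0.48, 0.059, 0.875, 0.033]
contact_force: [-0.2, -0.2, -1.3]
width: 0.0107
gripper_force: 60.3
```

```bash
python3 v.py 10; python3 -c "
from m import *
d(.507,.03,.257)"
```

```text
pos [0.5081 0.0316 0.2636] zyx [-165.7  -56.6 -168. ] shares [-0.017 -0.006  0.014] q [-0.1   0.71  1.08  0.05  2.35 -1.52] t 34.175
```

View pics/v10.png

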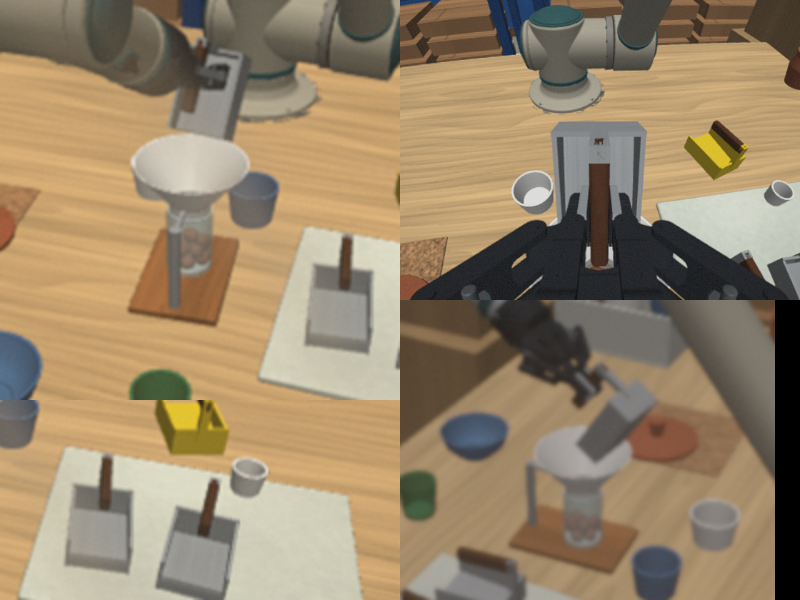

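Scoop C is empty, A and B stand on the board, the vase is about half full. Return C.

>>> apply_moves(xyz=[[0, 0, 0], [0, 0, 0], [0, 0, 0], [0, 0, 0], [0, 0, 0], [0, 0, 0], [0, 0, 0], [0, 0, -0.05]], rot=[[0, -0.12, 0], [0, -0.12, 0], [0, -0.12, 0], [0, -0.12, 0], [0, -0.12, 0], [0, -0.12, 0], [0, -0.12, 0], [0, -0.12, 0]], hand=[-0.9, -0.9, -0.9, -0.9, -0.9, -0.9, -0.9, -0.9])

```text
clock: 35.17
position: [0.5082, 0.0311, 0.2781]
ee_rot: [0.001, 0.069, 0.998, 0.0]
contact_force: [-0.4, 0.2, -1.7]
width: 0.0107
gripper_force: 60.2
```

```bash
python3 -c "
from m import *
d(.566,.456,.28)"
```

```text
pos [0.5082 0.0311 0.2781] zyx [-1.721e+02  1.000e-01  1.800e+02] shares [ 0.003  1.429 -0.006] q [-0.08  0.15  1.56  0.    1.43 -1.51] t 35.175
```

>>> apply_moves(xyz=[[0, 0.1, 0], [0, 0.17, 0], [0, 0.17, 0], [0, 0.17, 0], [0, 0.17, 0], [0, 0.17, 0], [0, 0.17, 0], [0, 0.17, 0]], rot=[[0, 0, 0], [0, 0, 0], [0, 0, 0], [0, 0, 0], [0, 0, 0], [0, 0, 0], [0, 0, 0], [0, 0, 0]], hand=[-0.9, -0.9, -0.9, -0.9, -0.9, -0.9, -0.9, -0.9])

```text
clock: 36.17
position: [0.5619, 0.4154, 0.2787]
ee_rot: [-0.0, 0.068, 0.998, -0.0]
contact_force: [-0.2, 0.8, -1.7]
width: 0.0106
gripper_force: 60.2
```

>>> apply_moves(xyz=[[0, 0.1, 0], [0, 0.04, 0], [0, 0, 0.1], [0, 0, 0.2], [0, 0, 0.2], [0, 0, 0.1], [0, 0, 0.03], [0, 0, 0]], rot=[[0, 0, 0], [0, 0, 0], [0, 0, 0], [0, 0, 0], [0, 0, 0], [0, 0, 0], [0, 0, 0], [0, 0, 0]], hand=[-0.9, -0.9, -0.9, -0.9, -0.9, -0.9, -0.9, -0.9])

```text
clock: 37.17
position: [0.5691, 0.4554, 0.0896]
ee_rot: [0.0, 0.069, 0.998, 0.0]
contact_force: [0.9, 0.3, -1.6]
width: 0.0111
gripper_force: 60.1
```

```bash
python3 -c "
from m import *
d(.566,.456,.078)"
```

```text
pos [0.5691 0.4554 0.0896] zyx [-172.1    0.  -180. ] shares [0.01  0.    0.039] q [ 0.58  0.59  1.34 -0.    1.21 -0.85] t 37.175
```

>>> apply_moves(xyz=[[0, 0, 0.016], [0, 0, 0.012], [0, 0, 0.01], [0, 0, 0]], rot=[[0, 0, 0], [0, 0, 0], [0, 0, 0], [0, 0, 0]], hand=[-0.9, -0.9, -0.9, -0.9])

```text
clock: 37.67
position: [0.5689, 0.456, 0.0781]
ee_rot: [0.0, 0.068, 0.998, 0.0]
contact_force: [-1.4, -1.5, 1.5]
width: 0.0108
gripper_force: 60.7
```

>>> apply_moves(xyz=[[0, 0, 0.003], [0, 0, 0], [0, 0, 0], [0, 0, 0], [0, 0, -0.13], [0, 0, -0.2], [0, 0, -0.2], [0, 0, -0.2]], rot=[[0, 0, 0], [0, 0, 0], [0, 0, 0], [0, 0, 0], [0, 0, 0], [0, 0, 0], [0, 0, 0], [0, 0, -0.13]], hand=[-0.9, 0.4, 0.4, 0.4, 0.4, 0.4, 0.4, 0.4])

```text
clock: 38.67
position: [0.5685, 0.4558, 0.2971]
ee_rot: [0.0, -0.001, 1.0, 0.0]
contact_force: [0.6, 0.4, 0.8]
width: 0.0596
gripper_force: 0.0
```

>>> apply_moves(xyz=[[0.1, -0.2, -0.1], [0.1, -0.2, 0], [0.05, -0.2, 0], [0, -0.2, 0], [0, -0.2, 0], [0, -0.2, 0], [0, -0.15, 0], [0, 0, 0]], rot=[[0, 0, 0], [0, 0, 0], [0, 0, 0], [0, 0, 0], [0, 0, 0], [0, 0, 0], [0, 0, 0], [0, 0, 0]], hand=[0.4, 0.4, 0.4, 0.4, 0.4, 0.4, 0.4, 0.4])

```text
clock: 39.67
position: [0.4997, 0.0613, 0.3209]
ee_rot: [0.0, 0.003, 1.0, -0.0]
contact_force: [0.2, 0.5, 0.6]
width: 0.06
gripper_force: 0.0
```

```bash
python3 -c "
from m import *
d(.516,-.3255,.3); im=grab('wrist','w11');save(im,'w11');save(grab('scene','scene11'),'scene11')
o=np.zeros((420,800,3),np.uint8);o[:,:560]=cv2.imread('pics/w11.png');a=cv2.imread('pics/scene11.png');o[:160,560:]=cv2.resize(a[200:320,325:505],(240,160));o[160:400,560:]=cv2.resize(a[185:275,250:340],(240,240));cv2.imwrite('pics/v11.png',o)"
```

```text
pos [0.4997 0.0613 0.3209] zyx [-179.7    0.   179.9] shares [-0.062 -1.289  0.071] q [-0.02  0.13  1.48 -0.    1.53 -1.58] t 39.675
```

View pics/v11.png

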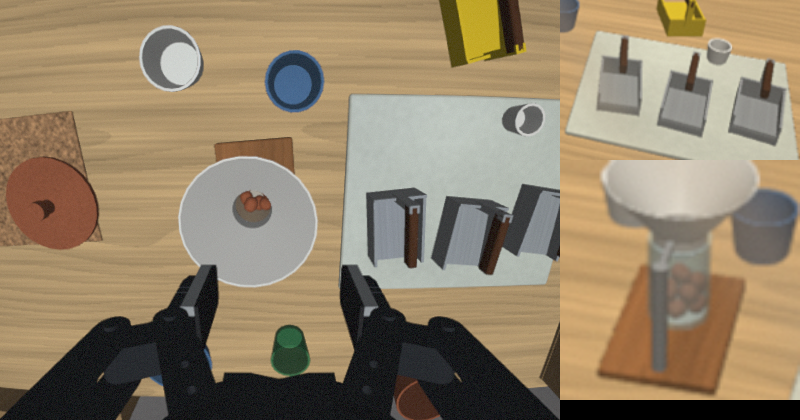

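```bash
python3 - <<'E'
from m import *
im=load('w11');print('lid',lidfit(im,(60,180),.005,.006))
h=cv2.cvtColor(im['pixels'],cv2.COLOR_RGB2HSV).astype(int)
l=comp((h[...,1]<50)&(h[...,2]>110),(210,240)); c=max(cv2.findContours(l.astype(np.uint8),0,1)[0],key=cv2.contourArea).reshape(-1,2); print('rim',circ(onz(im,c,.165)[:,:2]))
s=load('scene11');print('lid scene',lidfit(s,tuple(int(v) for v in proj(s,[[.53,-.30,.012]])[0]),.005,.006))
for z in (.017,.06,.08,.1): print(z,proj(s,[[.53,.029,z],[.551,.035,z]]).round(1).tolist())
E
```

```text
lid (array([ 0.55092094, -0.29064442]), np.float64(0.07439851712711647))
rim (array([0.52952477, 0.02915355]), np.float64(0.06946206376581215))
lid scene (array([ 0.55204345, -0.28682831]), np.float64(0.0770310732763555))
0.017 [[293.3, 239.7], [293.3, 244.9]]
0.06 [[293.6, 226.2], [293.5, 231.3]]
0.08 [[293.7, 219.7], [293.6, 224.8]]
0.1 [[293.8, 213.1], [293.8, 218.1]]
```

>>> apply_moves(xyz=[[-0.03, -0.18, 0], [-0.03, -0.18, 0], [-0.03, -0.18, 0], [-0.03, -0.18, 0], [-0.03, -0.18, 0], [-0.02, -0.18, 0.1], [0, -0.091, 0.2], [0, 0, 0.1]], rot=[[0, 0, 0], [0, 0, 0], [0, 0, 0], [0, 0, 0], [0, 0, 0], [0, 0, 0], [0, 0, 0], [0, 0, 0]], hand=[0.4, 0.4, 0.4, 0.4, 0.4, 0.4, 0.4, 0.4])

```text
clock: 40.78
position: [0.5502, -0.2858, 0.2]
ee_rot: [-0.002, 0.001, 1.0, 0.001]
contact_force: [-0.1, -0.3, -0.4]
width: 0.0598
gripper_force: 0.0
```

>>> apply_moves(xyz=[[0, 0, 0]], rot=[[0, 0, 0]], hand=[0.4])

```text
clock: 40.9
position: [0.5498, -0.2838, 0.2008]
ee_rot: [-0.003, -0.0, 1.0, 0.002]
contact_force: [0.8, 0.6, 0.7]
width: 0.0597
gripper_force: 0.0
```

```bash
python3 - <<'E'
from m import *
im=grab('wrist','w12');save(im,'w12');d(.551,-.290,.027)
print(proj(im,[[.551,-.29,.047],[.551,-.26,.017],[.510,-.29,.017]])); sd=tuple(int(v) for v in proj(im,[[.510,-.28,.017]])[0]); print('lid',lidfit(im,sd,.005,.006))
E
```

```text
pos [ 0.5511 -0.2845  0.2032] zyx [ 1.800e+02 -1.000e-01 -1.799e+02] shares [-0.001 -0.019  0.587] q [-0.59  0.36  1.45  0.    1.33 -2.16] t 40.95
[[272.08203329 199.35971582]
 [301.07027903 191.71256503]
 [272.24682208 152.45619684]]
lid (array([ 0.55160667, -0.28958252]), np.float64(0.07385538922641488))
```

>>> apply_moves(xyz=[[-0.002, -0.017, 0.2], [0, 0, 0.2], [0, 0, 0.12], [0, 0, 0.055], [0, 0, 0], [0, 0, 0]], rot=[[0, 0, 0], [0, 0, 0], [0, 0, 0], [0, 0, 0], [0, 0, 0], [0, 0, 0]], hand=[0.4, 0.4, 0.4, 0.4, 0.4, 0.4])

```text
clock: 41.7
position: [0.5529, -0.2918, 0.0338]
ee_rot: [0.002, 0.0, 1.0, -0.001]
contact_force: [0.6, -0.8, 0.4]
width: 0.0599
gripper_force: 0.0
```

>>> apply_moves(xyz=[[0, 0, 0], [0, 0, 0], [0, 0, 0], [0, 0, 0], [0, 0, 0], [0, 0, 0]], rot=[[0, 0, 0], [0, 0, 0], [0, 0, 0], [0, 0, 0], [0, 0, 0], [0, 0, 0]], hand=[-0.6, -0.6, -0.6, -0.6, -0.6, -0.6], force=50)

```text
clock: 42.45
position: [0.5518, -0.2912, 0.033]
ee_rot: [0.001, 0.001, 1.0, -0.0]
contact_force: [-0.5, 1.9, 4.7]
width: 0.0256
gripper_force: 49.0
```

>>> apply_moves(xyz=[[0, 0, 0], [0, 0, 0], [0, 0, 0.02], [0, 0, 0], [0, 0, 0], [0, 0, 0], [0, 0, 0], [0, 0, 0]], rot=[[0, 0, 0], [0, 0, 0], [0, 0, 0], [0, 0, 0], [0, 0, 0], [0, 0, 0], [0, 0, 0], [0, 0, 0]], hand=[0, 0, 0, 0, -0.6, -0.6, -0.6, -0.6])

```text
clock: 43.45
position: [0.5511, -0.291, 0.0253]
ee_rot: [-0.0, 0.0, 1.0, 0.0]
contact_force: [0.1, -0.9, -1.8]
width: 0.0261
gripper_force: 49.2
```

>>> apply_moves(xyz=[[0, 0, 0], [0, 0, -0.04], [0, 0, -0.12], [0, 0, -0.2], [0, 0, -0.2], [0, 0, -0.2], [0, 0, -0.1], [0, 0, 0]], rot=[[0, 0, 0], [0, 0, 0], [0, 0, 0], [0, 0, 0], [0, 0, 0], [0, 0, 0], [0, 0, 0], [0, 0, 0]], hand=[-0.6, -0.6, -0.6, -0.6, -0.6, -0.6, -0.6, -0.6])

```text
clock: 44.45
position: [0.552, -0.2915, 0.287]
ee_rot: [0.003, 0.0, 1.0, -0.002]
contact_force: [0.2, 0.5, -2.9]
width: 0.026
gripper_force: 49.6
```

```bash
python3 - <<'E'
from m import *
d(.530,.028,.28)
im=grab('wrist','w13');save(im,'w13');p=status.get_state()['position']; sd=tuple(int(v) for v in proj(im,p+[-.045,.01,-.012])[0]); l,r=lidfit(im,sd,p[2]-.023,.006); print('lid',l,r,'off',l-p[:2])
E
```

```text
pos [ 0.552  -0.2915  0.287 ] zyx [-180.     0.3  179.8] shares [0.074 1.065 0.019] q [-0.6   0.32  1.3   0.    1.51 -2.17] t 44.45
lid [ 0.55464886 -0.2922135 ] 0.07598104871884061 off [ 0.00366668 -0.00134448]
```

>>> apply_moves(xyz=[[0.01, 0.1, 0], [0.015, 0.16, 0], [0.015, 0.16, 0], [0.015, 0.16, 0], [0.015, 0.16, 0], [0.012, 0.16, 0], [0, 0.13, 0], [0, 0.04, 0.1]], rot=[[0, 0, 0], [0, 0, 0], [0, 0, 0], [0, 0, 0], [0, 0, 0], [0, 0, 0], [0, 0, 0], [0, 0, 0]], hand=[-0.6, -0.6, -0.6, -0.6, -0.6, -0.6, -0.6, -0.6])

```text
clock: 45.5
position: [0.5266, 0.0325, 0.2527]
ee_rot: [0.0, -0.001, 1.0, 0.0]
contact_force: [0.2, -0.5, -2.5]
width: 0.0261
gripper_force: 49.8
```

>>> apply_moves(xyz=[[0, 0, 0.1], [0, 0, 0.05], [0, 0, 0], [0, 0, 0]], rot=[[0, 0, 0], [0, 0, 0], [0, 0, 0], [0, 0, 0]], hand=[-0.6, -0.6, -0.6, -0.6])

```text
clock: 46.0
position: [0.5274, 0.0297, 0.209]
ee_rot: [0.001, 0.001, 1.0, -0.0]
contact_force: [0.5, -0.4, -1.8]
width: 0.0259
gripper_force: 49.8
```

```bash
python3 - <<'E'
from m import *
d(.528,.0295,.188)
im=grab('wrist','w14');save(im,'w14');p=status.get_state()['position']; sd=tuple(int(v) for v in proj(im,p+[-.045,.01,-.012])[0]); l,r=lidfit(im,sd,p[2]-.0205,.006); print('lid',l,r,'off',l-p[:2])
E
```

```text
pos [0.5274 0.0297 0.209 ] zyx [-1.799e+02  1.000e-01  1.800e+02] shares [-0.002 -0.001  0.07 ] q [-0.08  0.22  1.64  0.    1.28 -1.64] t 46.0
lid [0.52702134 0.02931286] 0.07327113646447256 off [-0.000559   -0.00037956]
```

Well centred (~2 mm). Lower to contact.

>>> apply_moves(xyz=[[-0.005, 0, 0.03], [0, 0, 0.02], [0, 0, 0.012], [0, 0, 0.006], [0, 0, 0]], rot=[[0, 0, 0], [0, 0, 0], [0, 0, 0], [0, 0, 0], [0, 0, 0]], hand=[-0.6, -0.6, -0.6, -0.6, -0.6])

```text
clock: 46.68
position: [0.5282, 0.0301, 0.1879]
ee_rot: [-0.0, 0.0, 1.0, 0.0]
contact_force: [-0.3, -0.1, -2.0]
width: 0.0264
gripper_force: 49.8
```

>>> apply_moves(xyz=[[0, 0, 0.007], [0, 0, 0]], rot=[[0, 0, 0], [0, 0, 0]], hand=[-0.6, -0.6])

```text
clock: 46.92
position: [0.5282, 0.03, 0.1859]
ee_rot: [-0.0, 0.0, 1.0, 0.0]
contact_force: [0.2, -0.4, -3.0]
width: 0.0261
gripper_force: 49.8
```

>>> apply_moves(xyz=[[0, 0, 0.007], [0, 0, 0]], rot=[[0, 0, 0], [0, 0, 0]], hand=[-0.6, -0.6])

```text
clock: 47.18
position: [0.5285, 0.03, 0.1852]
ee_rot: [0.001, 0.0, 1.0, -0.0]
contact_force: [-1.6, 0.6, 4.9]
width: 0.0257
gripper_force: 50.4
```

Contact. Release, rise and look.

>>> apply_moves(xyz=[[0, 0, 0], [0, 0, 0], [0, 0, 0], [0, 0, -0.1], [0, 0, -0.15], [0.1, 0.1, -0.2], [0.1, 0.1, 0], [0, 0, 0]], rot=[[0, 0, 0], [0, 0, 0], [0, 0, 0], [0, 0, 0], [0, 0, 0], [0, 0, 0], [0, 0, 0], [0, 0, 0]], hand=[0.4, 0.4, 0.4, 0.4, 0.4, 0.4, 0.4, 0.4])

```text
clock: 48.18
position: [0.4711, 0.0871, 0.3109]
ee_rot: [0.001, -0.001, 1.0, 0.0]
contact_force: [0.6, -0.4, -0.1]
width: 0.0593
gripper_force: 0.0
```

>>> apply_moves(xyz=[[0.1, 0.15, -0.1], [0, 0.15, -0.1], [0, 0, 0], [0, 0, 0]], rot=[[0, 0, 0], [0, 0, 0], [0, 0, 0], [0, 0, 0]], hand=[0.4, 0.4, 0.4, 0.4])

```text
clock: 48.68
position: [0.4431, 0.1749, 0.3688]
ee_rot: [-0.001, 0.0, 1.0, -0.001]
contact_force: [-0.6, 0.5, 0.8]
width: 0.0596
gripper_force: 0.0
```

```bash
python3 - <<'E'
from m import *
d(0,0,0)
im=grab('wrist','w15');save(im,'w15');sd=tuple(int(v) for v in proj(im,[.49,.03,.175])[0]); print('lid',lidfit(im,sd,.165,.006)); save(grab('scene','scene15'),'scene15')
o=np.zeros((420,800,3),np.uint8);o[:,:560]=cv2.imread('pics/w15.png');a=cv2.imread('pics/scene15.png');o[:160,560:]=cv2.resize(a[220:340,325:505],(240,160));o[160:400,560:]=cv2.resize(a[175:275,250:350],(240,240));cv2.imwrite('pics/v15.png',o)
E
```

```text
pos [0.4431 0.1749 0.3688] zyx [-1.799e+02 -1.000e-01  1.799e+02] shares [ 1.475 -0.583  1.232] q [ 0.23  0.08  1.43 -0.    1.64 -1.34] t 48.675
lid (array([0.52883402, 0.02916149]), np.float64(0.07373033565548942))
```

View pics/v15.png

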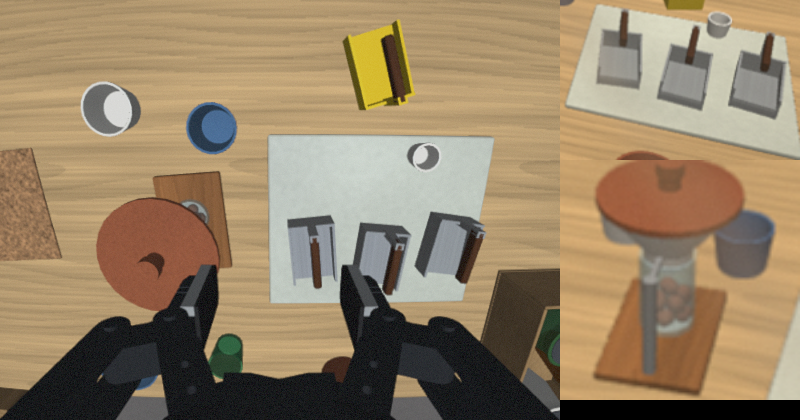

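The lid is flat and centred to within about 1 mm. All three empty scoops stand upright on the board and the pebbles are in the vase.

```bash
python3 -c "
from rig import job
print(job.sign_off())"
```

```text
the job is handed in; nothing more can be done
None
```

The job is handed in: all the pebbles I could see (three per scoop) are in the vase, the three scoops stand upright on the foam board, and the lid is back on the funnel about 1 mm off centre. No verdict came back. The lid had shifted about 5 cm on the mat while the scoops were being poured, so I located it again before picking it up.

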